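# Pull-test a sprung creel latch in its nest

## Task

Take the latch unit with the orange pull out of the blue rack, seat it fully down in the steel test nest with its pull sticking out through the slotted wall, and then swing the red keeper bar shut over it until it clicks past its detent. With the keeper shut, draw the orange pull all the way out to its stop, hold it there for a second, and ease it back home without letting it snap. Leave the unit in the nest under the shut keeper, and do not shift the two spare units or the other things on the bench.

Things in the scene. Friction and masses are not known exactly. Their poses are not given: they have to be found in the camera images.
- unit: Latch unit to test, loose, 0.37 kg: aluminium block 56 (x) x 40 (y) x 50 (z) mm, orange band near the top. Origin: centre of its underside, z up. The rod (8 mm) of the orange pull leaves its +x end face 16 mm up. Rack walls hug its long sides: lift it out by the end faces (56 mm), fingertips over 22 mm up to clear the rod. The nest leaves only its long sides free: set it down and regrasp.
- plunger (a joint): Travel of the pull out of the unit in m: 0 = home (sprung in), 0.035 = fully out at its stop. The spring pulls back with 4 N at home and 8 N at the stop.
- pull (a point): Centre of the orange pull, a block 16 (along the travel) x 20 (wide) x 24 (high) mm. When home it lies 66 mm from the unit's origin along the unit's +x, 16 mm up, and its inner face is 30 mm from the housing (19 mm from the nest's slotted wall). It travels along the unit's +x. Pinch it from above across its 20 mm width.
- nest: Test nest, fixed: grey base plate 80 x 150 x 14 mm, pocket 62 (x) x 45 (y) mm with floor 14 mm above the bench. Origin: pocket centre at the plate's underside. Steel end walls at x = +-31 to 39 mm, tops 61 (-x) and 50 (+x) mm above the bench; the +x one has a slot 14 mm wide, open upward, sill at 21 mm. Side rails only 24 mm high. Seated: unit's origin on the nest's axis at z 14 mm, x axes alike.
- keeper (a joint): Angle of the red keeper bar, rad: 0 = shut, across the top of the unit; grows as it swings back to the nest's -x side, at most 2.2. It swings level, anticlockwise from above to shut, and stays where left. A sprung ball stops it lightly near 0.2: push on (about 5 N at the pin) over it to the firm stop, where it is held at 0 to 0.03.
- keeper_hinge (a point): Vertical hinge axis of the keeper, on a post of 9 mm radius at nest x = -22, y = +52 mm; this point is 67 mm above the bench. The bar is 12 mm wide, 67 to 77 mm above the bench (3 mm over the seated unit) and reaches 114 mm from the axis. Shut, it points along the nest's -y.
- keeper_pin (a point): Upper part of the keeper's black upright grip pin, 16 mm diameter, standing on the bar from 77 to 111 mm above the bench; this point is on the pin's axis, 97 mm above the bench, 96 mm from the hinge axis.
- rack: Blue rack, fixed, three bays side by side along its y at -52, 0 and +52 mm. Origin: centre of its underside. Bay floor 10 mm above the bench, bays 47 mm wide between walls 5 mm thick and 40 mm long (x from -20 to +20) that rise to 62 mm; 5 mm lips at x = +-35. Units stand in it with their pulls along the rack's +x.
- mat: Green set-down mat, fixed, 150 (x) x 140 (y) x 3 mm, kept clear. Origin: centre of its underside.
- spare1: A spare unit in the rack, same size and shape as the unit, with a grey band and a black pull that does not move. Origin: centre of its underside. Leave alone.
- spare2: The other spare unit, the same. Leave alone.
- bobbin1: Bystander: black wound bobbin standing upright, 68 mm diameter, 130 mm high, behind the mat. Origin: centre of its underside.
- bobbin2: Bystander: black wound bobbin standing upright, 68 mm diameter, 130 mm high, at the left. Origin: centre of its underside.
- core: Bystander: cardboard core tube standing upright, 54 mm diameter, 70 mm high. Origin: centre of its underside.
- jar: Bystander: white jar, 54 mm diameter, 75 mm high. Origin: centre of its underside.
- wrench: Bystander: wrench lying flat, 160 mm long.
- tape: Bystander: roll of tan tape lying flat, 90 mm diameter, 25 mm high.
Not all that is in view belongs to the job. What is shaped like the unit but green is not meant. What is shaped like the nest but pink is not meant.

How it is judged:
By the outcome, as a careful person would: the job done as asked, in the order asked, and still so for the second after the job is handed in, with the robot touching nothing.
It also fails if it takes over 72 s, if anything falls off the work surface, if the arm or the gripper's body presses on something with over 40 N, if the wrist force passes 120 N, or if a joint passes its speed limit or range.

## Robot

A 6-joint arm with a two-finger parallel gripper is mounted at the origin on the work surface. World frame = base frame: x ahead of the robot, y to its left, z up, the work surface at z = 0. Lengths are in mm, angles in rad, forces in N, time in s.
With the tool pointing down it reaches from about 275 to 750 mm from the base axis. Payload 10.2 kg.
Tool frame: the origin (TCP) lies midway between the tips of the shut fingers; the grasp point (between the pads) lies 19 mm behind it; z points along the fingers, y is the line along which they close (so a half turn about z gives the same grasp; the last joint's range is limited). The gripper opens to 85 mm and grips with 20 to 120 N. Pads are 22 mm wide; open, the fingers measure 114 mm over their backs; the gripper's body (76 mm by 85 mm) begins 54 mm behind the grasp point. The pads swing forward as they close: fully open they stand 13 mm farther back than shut.
Start: joints at [0.993, 0.313, 1.498, -0, 1.331, -0.223], TCP at [182.399, 492.302, 198.994] pointing down, gripper open.
Joint ranges: [-2.94, 2.94], [-0.97, 2.17], [0.19, 2.56], [-1.23, 4.37], [0.02, 3.11], [-2.88, 2.88]. Speed limits (rad/s): [2.39, 2.39, 3.01, 3.14, 3.14, 3.14].

## Interface

Orientations are given as a unit quaternion [w, x, y, z].
In Python, from rig import ctrl gives the robot as it stands.
- The arm moves only by the tool arm_command, never from a script. Its argument "increments" is a list of rows, each an object with "dr": the turn, a rotation vector about the tool's x, y, z in units of pi/4 rad (1.0 is pi/4 rad), a list of three; "offset": the shift along the tool's x, y, z in units of 120 mm (1.0 is 120 mm), a list of three; "hand": the opening, from -1 (shut) to 1 (fully open). A call has 1 to 8 rows; each row shifts and turns the commanded pose from where the row before left it, along the tool's axes as they then stand; what a row does not reach is not made up. A row lasts 1/10 s, in which the tool goes at most 50 mm and 8.59 degrees, less where a joint would pass 70% of its speed; a pose out of reach is approached as far as the arm can. A call with a number of a shift or a turn outside -1 to 1 is refused whole. A call with a gripper value outside its range is refused whole. The fingers move at their own pace and stop on an object; "grip_force" is the grip in N (left out, the last holds). Time passes only in rows, so rows that do not move let the fingers close. It gives the time, the measured TCP pose, the force, the opening and the grip force at its end, in the units of the state.
- ctrl.sense(): the state, without advancing time (a new reading comes with each control period).
- ctrl.capture(name): name is "scene" or "top"; returns the picture (384x512x3 uint8, red, green, blue); there is no depth.
- ctrl.camera_info(name): a dict with "K" (3x3 intrinsics, pixels), "R" (3x3) and "t" (3): a world point X has camera coordinates R X + t. Camera axes: x right, y down, z forward; pixel columns grow to the right and rows downward; lengths in mm; the calibration is good to about 2 mm. A picture is of the moment at which its call begins. camera_info takes no time and is no camera call.
- ctrl.finish_job(): hands the job in; it is judged then, once.
The state is a dict: "time_s": time; "joints": joint angles; "dq": joint speeds; "tau": joint torques, N m; "eef_pos": TCP position; "ee_rot": TCP orientation; "force": force on the tool from outside, world axes, zero at the start; "wrist_torque": the same for the moment, N m; "grip_width": opening from 0.0 (shut) to 1.0 (fully open); "grip_force": force on a finger pad.
Only numpy, scipy, OpenCV 4.12 (cv2) and the standard library are available. Lean on these libraries where they do the work, as an engineer would, in place of code of your own. Each camera call takes 0.05 s, during which the arm holds its last target. There are 200 camera calls.

## Working session

There is one attempt and no reset: what is moved stays moved. The work goes in short steps, Python scripts to look and compute and a tool call to move; the robot and the scene stay as the last step left them, time stands still between calls to the robot, and variables do not carry over. Pictures are saved under pics/ and viewed, at most 10 in all, crops included, and the job is handed in when it is done.

Besides the shell and the picture viewer there is one more tool, called after "Call:" by a JSON object that holds its "op" and its "data", one argument or row to a line. arm_command: Moves the arm, as the interface text tells. Shifts and turns lie within -1 to 1; 1 stands for 120 mm of shift or pi/4 rad of turn. Its arguments: {"type":"object","properties":{"increments":{"type":"array"},"grip_force":{"type":"number"}},"required":["increments"]}

```bash
ls; mkdir -p pics; python3 - <<'E'
from rig import ctrl
import cv2,numpy as np
print(ctrl.sense())
for n in("scene","top"):
    im=ctrl.capture(n); cv2.imwrite(f"pics/{n}0.png",cv2.resize(im[...,::-1],None,fx=1.5,fy=1.5,interpolation=cv2.INTER_CUBIC))
    np.save(n+"0.npy",im)
    print(n,{k:np.round(v,3).tolist() for k,v in ctrl.camera_info(n).items() if k in"KRt"})
E
```

```text
pics
{'time_s': 0.0, 'joints': array([ 9.92591466e-01,  3.13438269e-01,  1.49843593e+00, -2.71874116e-05,
        1.33101748e+00, -2.23399683e-01]), 'dq': array([ 0.00027437,  0.00080835, -0.00112354, -0.00120766,  0.00038032,
        0.00159381]), 'tau': array([ 2.82311421e-04, -4.12270582e+01, -2.59739292e+01, -1.81362025e-04,
        4.15352115e-03, -2.74273138e-07]), 'eef_pos': array([182.23731124, 492.03215321, 198.44154541]), 'ee_rot': array([-2.41255979e-04,  1.76470302e-01,  9.84305750e-01, -6.03189559e-04]), 'force': array([-0.32223667, -0.29729571,  1.13016963]), 'wrist_torque': array([-0.01941812, -0.03519199, -0.00533572]), 'grip_force': 0.0, 'grip_width': 1.0047443323888343}
scene {'K': [[468.934, 0.0, 259.398], [0.0, 468.934, 194.474], [0.0, 0.0, 1.0]], 'R': [[-0.805, 0.594, -0.011], [0.48, 0.639, -0.601], [-0.35, -0.489, -0.799]], 't': [421.309, -240.023, 1973.356]}
top {'K': [[361.946, 0.0, 255.748], [0.0, 361.946, 189.378], [0.0, 0.0, 1.0]], 'R': [[0.019, -1.0, -0.001], [-0.987, -0.018, -0.16], [0.16, 0.004, -0.987]], 't': [39.15, 564.725, 1121.235]}
```

View pics/scene0.png

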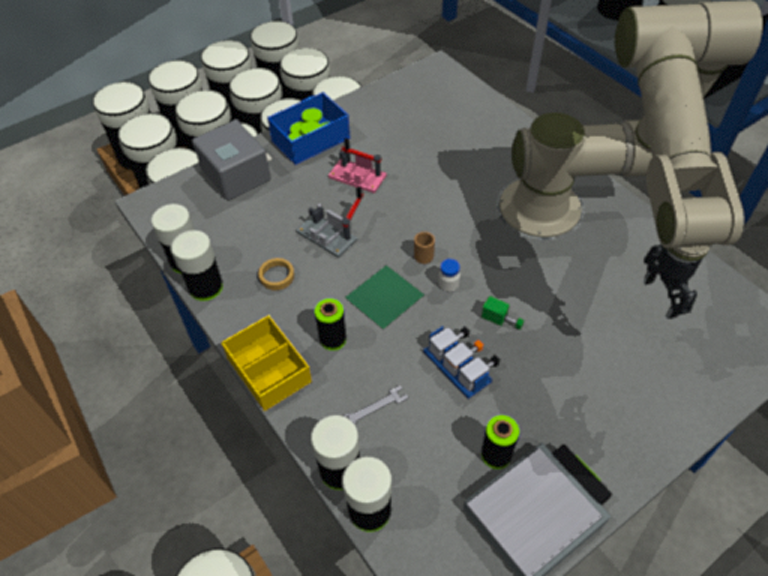

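View pics/top0.png

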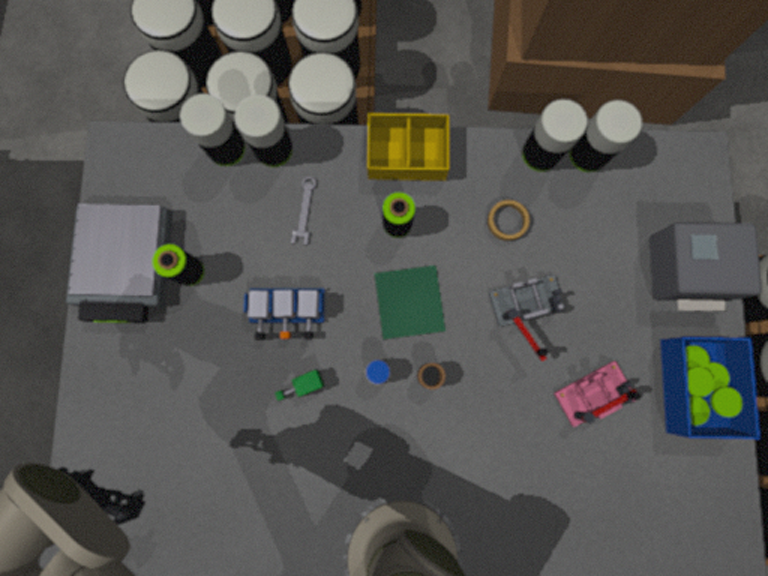

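Scene view: the units stand in the blue rack at about (460,360). The grey nest is at (328,232), with its red keeper swung open. A green look-alike unit is at (500,313) and a pink look-alike nest at (358,175). In the top view the rack is at (285,305), with the orange pull on the middle unit at (285,335). The grey nest is at (527,300). The green unit (305,385) and pink nest (597,393) are decoys. Next I'll take one enlarged crop to confirm the target, and measure colours at the same time.

```bash
cat > h.py <<'E'
import numpy as np,cv2
from rig import ctrl
C={n:{k:np.array(v,float) for k,v in ctrl.camera_info(n).items() if k in "KRt"} for n in("scene","top")}
def ray(n,uv,z):
    c=C[n];d=c["R"].T@np.linalg.solve(c["K"],[uv[0],uv[1],1.]);o=-c["R"].T@c["t"]
    return o+d*(z-o[2])/d[2]
def proj(n,X):
    c=C[n];p=c["K"]@(c["R"]@np.array(X,float)+c["t"]);return p[:2]/p[2]
def hsv(im): return cv2.cvtColor(im,cv2.COLOR_RGB2HSV)
def blobs(m,amin=4):
    n,l,s,c=cv2.connectedComponentsWithStats(m.astype(np.uint8));return [(s[i,4],c[i].round(2).tolist(),s[i,:4].tolist()) for i in range(1,n) if s[i,4]>=amin]
E
python3 - <<'E'
from h import *
t=np.load("top0.npy");s=np.load("scene0.npy")
cr=lambda im,u,v:cv2.resize(im[v:v+60,u:u+80],(400,300),interpolation=cv2.INTER_CUBIC)
o=np.vstack([np.hstack([cr(t,150,175),cr(t,315,175)]),np.hstack([cr(s,265,205),cr(s,180,115)])])
cv2.imwrite("pics/crop.png",o[...,::-1])
for n,im in(("top",t),("scene",s)):
    h=hsv(im).astype(int);H,S,V=h[...,0],h[...,1],h[...,2]
    print(n,"orange",blobs((H>6)&(H<17)&(S>180)&(V>130),3))
    print("red",blobs(((H<5)|(H>175))&(S>170)&(V>60)))
    print("blue",blobs((H>104)&(H<122)&(S>150)&(V>50),30))
    print("green",blobs((H>60)&(H<90)&(S>100)&(V>40),30))
E
```

```text
top orange [(np.int32(21), [189.33, 223.05], [187, 221, 6, 5])]
red [(np.int32(80), [350.31, 221.88], [343, 212, 16, 22]), (np.int32(9), [361.33, 237.89], [360, 237, 4, 3]), (np.int32(94), [406.77, 269.6], [395, 262, 24, 15])]
blue [(np.int32(61), [213.44, 204.41], [208, 193, 8, 22]), (np.int32(2661), [473.7, 257.87], [441, 225, 66, 69]), (np.int32(167), [251.52, 247.46], [245, 241, 14, 14])]
green [(np.int32(1734), [272.71, 201.08], [250, 178, 46, 48]), (np.int32(241), [204.86, 254.97], [195, 247, 21, 17])]
scene orange [(np.int32(23), [318.87, 229.48], [316, 227, 6, 6])]
red [(np.int32(56), [238.95, 102.25], [228, 98, 21, 9]), (np.int32(36), [235.25, 138.78], [232, 132, 8, 14])]
blue [(np.int32(77), [299.81, 6.09], [295, 0, 10, 14]), (np.int32(109), [349.82, 7.83], [338, 0, 20, 17]), (np.int32(583), [396.55, 38.85], [365, 15, 62, 49]), (np.int32(1078), [495.76, 65.78], [473, 15, 39, 86]), (np.int32(1314), [206.11, 85.62], [179, 62, 54, 47]), (np.int32(373), [503.28, 123.51], [494, 99, 18, 47]), (np.int32(109), [299.52, 177.88], [294, 173, 12, 11]), (np.int32(197), [125.8, 214.88], [111, 187, 28, 48]), (np.int32(231), [306.68, 251.24], [283, 232, 44, 33]), (np.int32(33), [473.39, 302.12], [465, 292, 19, 20])]
green [(np.int32(1089), [256.03, 197.45], [231, 178, 51, 41]), (np.int32(242), [329.59, 206.54], [321, 197, 18, 20])]
```

View pics/crop.png

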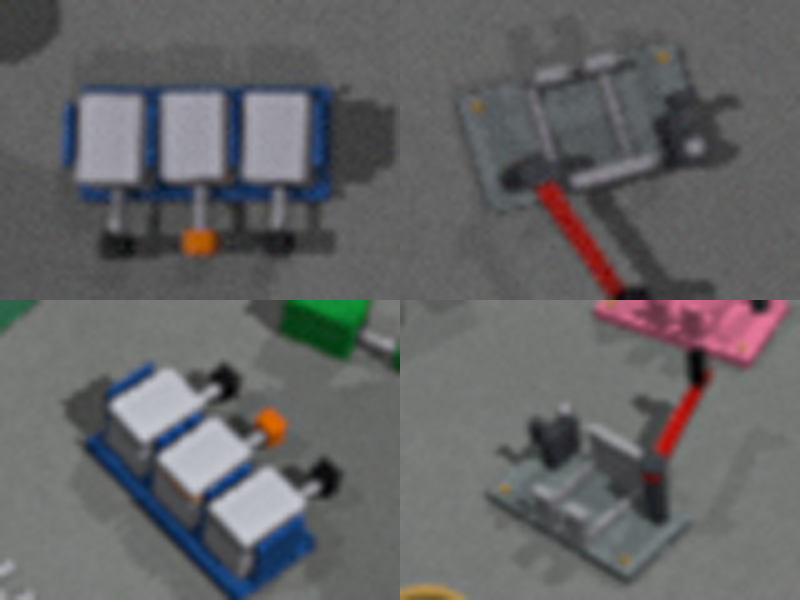

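The crop shows three candidate units in the rack. In the top view their pulls are at about (173,223) black, (189,223) orange and (206,223) black. The middle one is the target: it has the orange pull and is the only one with that colour. The grey nest's slotted two-piece wall (+x) faces away from the robot, and the hinge post is on its left (+y). Next I'll measure both.

```bash
python3 - <<'E'
from h import *
t=np.load("top0.npy");s=np.load("scene0.npy")
def rects(n,im,box,m,z,amin=15):
    u,v,w,h=box
    k=8
    sub=cv2.resize(m[v:v+h,u:u+w],None,fx=k,fy=k,interpolation=cv2.INTER_CUBIC)
    cs,_=cv2.findContours((sub>127).astype(np.uint8),cv2.RETR_EXTERNAL,cv2.CHAIN_APPROX_NONE)
    for c in cs:
        if cv2.contourArea(c)<amin*k*k: continue
        b=(cv2.boxPoints(cv2.minAreaRect(c))+.5)/k-.5+[u,v]
        P=np.array([ray(n,p,z)[:2] for p in b]); e=P[1]-P[0],P[2]-P[1]
        print(n,b.mean(0).round(2),"ctr",P.mean(0).round(1),"L",[round(float(np.hypot(*x)),1) for x in e],"ang",[round(float(np.degrees(np.arctan2(x[1],x[0]))),1) for x in e])
def soft(im,lo,hi): # brightness ramp
    g=im.min(2).astype(float); return np.clip((g-lo)/(hi-lo)*255,0,255).astype(np.uint8)
print([im[v,u].tolist() for im,v,u in((t,202,188),(t,210,431-80),(t,200,335),(t,205,352),(t,190,330),(t,209,350-9),(s,240,310))])
print("units top");rects("top",t,(155,185,70,35),soft(t,90,190),60,60)
print("units scene");rects("scene",s,(275,210,60,55),soft(s,90,200),60,60)
print("orange",ray("top",(189.33,223.05),34),ray("scene",(318.87,229.48),34))
print("nest walls");
for z in(50,61): print(z);rects("top",t,(335,180,35,35),soft(t,100,170),z,5)
lab=cv2.cvtColor(t,cv2.COLOR_RGB2LAB).astype(int); d=lab[...,1]
print("lab bg",lab[180,330],lab[230,330],"plate",lab[197,335],lab[205,338],lab[190,365])
m=((t[...,1].astype(int)-t[...,0])>5).astype(np.uint8)*255
print("plate");rects("top",t,(320,175,65,50),m,14,100)
print("screws by eye",ray("top",((78+.5)/5-.5+315,(105+.5)/5-.5+175),14),ray("top",((262+.5)/5-.5+315,(55+.5)/5-.5+175),14))
h=hsv(t);mm=(((h[...,0]>60)&(h[...,0]<90)&(h[...,1]>100)).astype(np.uint8)*255)
print("mat");rects("top",t,(245,172,60,60),mm,3,500)
for nm,uv,z in(("jarTop",(377/1.5,371/1.5),75),("core",(432/1.5,376/1.5),70),("bob1",(399/1.5,207/1.5),130)): print(nm,ray("top",uv,z))
E
```

```text
[[155, 152, 160], [132, 129, 137], [83, 88, 90], [77, 82, 85], [99, 97, 98], [59, 62, 66], [61, 90, 145]]
units top
top [171.26 202.16] ctr [515.8 316.1] L [52.3, 35.4] ang [1.2, -91.1]
top [204.57 201.86] ctr [518.7 210.7] L [51.9, 35.9] ang [1.5, -90.0]
top [188.   201.81] ctr [517.8 263.2] L [33.8, 51.8] ang [-88.9, -177.4]
units scene
scene [316.46 245.42] ctr [514.9 315.5] L [61.3, 40.0] ang [-178.9, 81.0]
scene [305.83 235.32] ctr [517.9 262.9] L [61.5, 40.0] ang [-176.7, 82.7]
scene [297.4  224.32] ctr [512.4 210.5] L [72.8, 41.2] ang [-179.1, 79.6]
orange [452.45666797 260.57227953  34.        ] [453.84319083 260.62155429  34.        ]
nest walls
50
61
lab bg [107 128 127] [105 128 127] plate [ 98 126 126] [ 93 127 126] [ 99 127 127]
plate
screws by eye [ 552.68297249 -196.43449918   14.        ] [ 588.42674553 -318.87002078   14.        ]
mat
top [272.78 201.03] ctr [533.3  -7.6] L [139.2, 148.0] ang [-81.4, -172.5]
jarTop [379.19150706  59.60757865  75.        ]
core [371.17991845 -53.07928113  70.        ]
bob1 [709.8506619   20.80941453 130.        ]
```

```bash
cat >> h.py <<'E'
from scipy.spatial.transform import Rotation as Ro
def plan(pos,yaw=None,n=8):
    """rows (tool-axis shift/120, turn/(pi/4)) to bring TCP from measured pose to pos, tool pointing down, tool y at yaw deg (mod 180)"""
    s=ctrl.sense();q=s["ee_rot"];r=Ro.from_quat(np.r_[q[1:],q[0]]);M=r.as_matrix()
    y0=np.degrees(np.arctan2(M[1,1],M[0,1]))
    yaw=y0 if yaw is None else yaw
    d=(yaw-y0+90)%180-90; yt=np.radians(y0+d)
    T=np.column_stack([[np.sin(yt),-np.cos(yt),0],[np.cos(yt),np.sin(yt),0],[0,0,-1]])
    rv=(r.inv()*Ro.from_matrix(T)).as_rotvec(); dp=(np.array(pos)-s["eef_pos"])/n
    print("t",round(s["time_s"],2),"pos",s["eef_pos"].round(1),"yaw",round(y0,2),"turn deg",round(d,1),"step mm",np.linalg.norm(dp).round(1),"dr/row",(rv/n/(np.pi/4)).round(4).tolist())
    out=[]
    for i in range(n):
        A=(r*Ro.from_rotvec(rv*i/n)).as_matrix(); out.append((A.T@dp/120).round(3).tolist())
    if abs(d)<.5: print("offset/row",out[0])
    else: print("offsets",out)
E
python3 - <<'E'
from h import *
plan([518,263,120],1.5,12)
E
```

```text
Traceback (most recent call last):
  File "h.py", line 20, in plan
    rv=(r.inv()*Ro.from_matrix(T)).as_rotvec(); dp=(np.array(pos)-s["eef_pos"])/n
                ~~~~~~~~~~~~~~^^^
  File "scipy/spatial/transform/_rotation.pyx", line 1143, in scipy.spatial.transform._rotation.Rotation.from_matrix
ValueError: Non-positive determinant (left-handed or null coordinate frame) in rotation matrix 0: [[ 0.02617695  0.99965732  0.        ]
 [-0.99965732  0.02617695  0.        ]
 [ 0.          0.         -1.        ]].
```

```bash
sed -i 's/\[\[np.sin(yt),-np.cos(yt),0\]/[[-np.sin(yt),np.cos(yt),0]/' h.py
python3 - <<'E'
from h import *
plan([518,263,120],1.5,12)
E
```

```text
t 0.1 pos [182.2 492.1 198.5] yaw 69.67 turn deg -68.2 step mm 34.5 dr/row [-0.0001, 0.0, 0.1262]
offsets [[-0.274, -0.068, 0.054], [-0.279, -0.041, 0.054], [-0.282, -0.013, 0.054], [-0.282, 0.015, 0.054], [-0.279, 0.043, 0.054], [-0.273, 0.07, 0.054], [-0.265, 0.097, 0.054], [-0.254, 0.123, 0.054], [-0.241, 0.147, 0.054], [-0.225, 0.17, 0.054], [-0.207, 0.192, 0.054], [-0.187, 0.211, 0.054]]
```

Call:
{"op": "arm_command", "data": {
  "increments": [
    {"dr":[0,0,0.126],"offset":[-0.274,-0.068,0.054],"hand":1},
    {"dr":[0,0,0.126],"offset":[-0.279,-0.041,0.054],"hand":1},
    {"dr":[0,0,0.126],"offset":[-0.282,-0.013,0.054],"hand":1},
    {"dr":[0,0,0.126],"offset":[-0.282,0.015,0.054],"hand":1},
    {"dr":[0,0,0.126],"offset":[-0.279,0.043,0.054],"hand":1},
    {"dr":[0,0,0.126],"offset":[-0.273,0.07,0.054],"hand":1}
  ]
}}

```text
time_s: 0.7
eef_pos: [351.1, 376.8, 159.6]
ee_rot: [-0.0, 0.459, 0.889, -0.0]
force: [0.1, 0.1, -0.3]
grip_width: 1.002
grip_force: 0.0
```

Call:
{"op": "arm_command", "data": {
  "increments": [
    {"dr":[0,0,0.126],"offset":[-0.265,0.097,0.054],"hand":1},
    {"dr":[0,0,0.126],"offset":[-0.254,0.123,0.054],"hand":1},
    {"dr":[0,0,0.126],"offset":[-0.241,0.147,0.054],"hand":1},
    {"dr":[0,0,0.126],"offset":[-0.225,0.17,0.054],"hand":1},
    {"dr":[0,0,0.126],"offset":[-0.207,0.192,0.054],"hand":1},
    {"dr":[0,0,0.126],"offset":[-0.187,0.211,0.054],"hand":1},
    {"dr":[0,0,0],"offset":[0,0,0],"hand":1}
  ]
}}

```text
time_s: 1.4
eef_pos: [520.3, 260.9, 119.7]
ee_rot: [-0.0, 0.699, 0.715, -0.001]
force: [-0.7, 1.0, -0.0]
grip_width: 1.0
grip_force: 0.0
```

```bash
python3 - <<'E'
from h import *
t=ctrl.capture("top");s=ctrl.capture("scene");np.save("top1.npy",t);np.save("scene1.npy",s)
cr=lambda im,u,v,w,h:cv2.resize(im[v:v+h,u:u+w],(800,int(800*h/w)),interpolation=cv2.INTER_CUBIC)
a=cr(t,322,178,64,48)
clahe=cv2.convertScaleAbs(a,alpha=1.6,beta=-40)
cv2.imwrite("pics/nest1.png",clahe[...,::-1])
plan([518,263,38],1.5,4)
E
```

```text
t 1.5 pos [518.  263.2 120.6] yaw 1.62 turn deg -0.1 step mm 20.7 dr/row [-0.0004, 0.0, 0.0007]
offset/row [-0.0, 0.0, 0.172]
```

View pics/nest1.png

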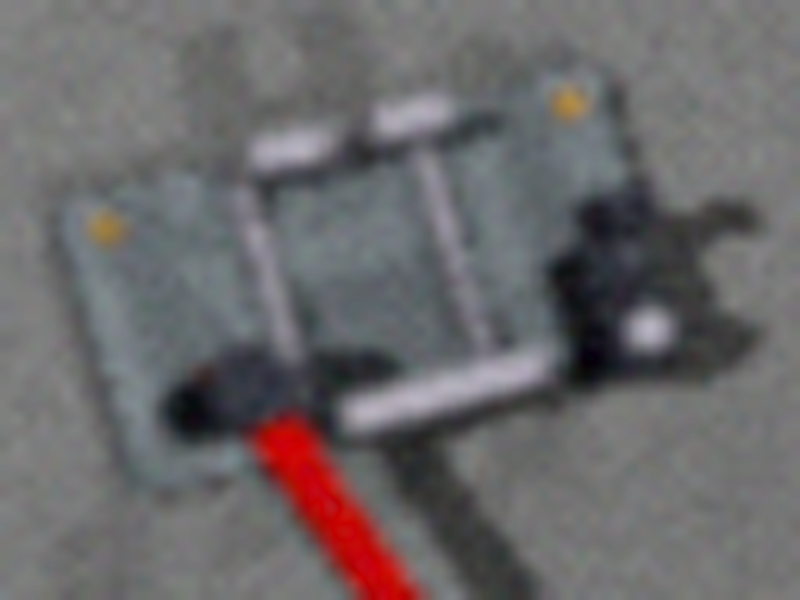

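The enlarged nest picture shows the slotted wall's two pieces at about (293,150) and (415,116), and the full end wall centred at (446,390). The rails run (248,190)–(290,350) and (428,155)–(487,345), and the screws are at (107,228) and (570,103).

Call:
{"op": "arm_command", "data": {
  "increments": [
    {"dr":[0,0,0],"offset":[0,0,0.172],"hand":1},
    {"dr":[0,0,0],"offset":[0,0,0.172],"hand":1},
    {"dr":[0,0,0],"offset":[0,0,0.172],"hand":1},
    {"dr":[0,0,0],"offset":[0,0,0.165],"hand":1},
    {"dr":[0,0,0],"offset":[0,0,0],"hand":1}
  ]
}}

```text
time_s: 2.0
eef_pos: [515.9, 263.9, 37.5]
ee_rot: [-0.001, 0.696, 0.718, -0.002]
force: [-0.6, -0.1, 0.0]
grip_width: 0.996
grip_force: 0.0
```

Call:
{"op": "arm_command", "data": {
  "grip_force": 50,
  "increments": [
    {"dr":[0,0,0],"offset":[0,0,0],"hand":-1},
    {"dr":[0,0,0],"offset":[0,0,0],"hand":-1},
    {"dr":[0,0,0],"offset":[0,0,0],"hand":-1},
    {"dr":[0,0,0],"offset":[0,0,0],"hand":-1},
    {"dr":[0,0,0],"offset":[0,0,0],"hand":-1}
  ]
}}

```text
time_s: 2.5
eef_pos: [518.3, 263.6, 39.9]
ee_rot: [0.0, 0.697, 0.717, 0.0]
force: [0.2, 0.1, 0.1]
grip_width: 0.145
grip_force: 0.0
```

```bash
cat > nest.py <<'E'
from h import *
def P(a,z,n="top"):
    return ray("top",((a[0]+.5)/12.5-.5+322,(a[1]+.5)/12.5-.5+178),z)[:2]
sl,sr=P((293,150),50),P((415,116),50); w=P((446,390),61)
s1,s2=P((107,228),14),P((570,103),14)
rl=[P((248,190),24),P((290,350),24)];rr=[P((428,155),24),P((487,345),24)]
A=lambda d:round(float(np.degrees(np.arctan2(d[1],d[0]))),1)
m=(sl+sr)/2
print("slot mid",m,"-x wall",w,"dist",np.hypot(*(m-w)),"ang axis",A(m-w),"mid",(m+w)/2)
print("ang from slot wall",A(sl-sr)-90,"screws",A(s1-s2)-90,"dist",np.hypot(*(s1-s2)),"mid",(s1+s2)/2)
print("rails",A(rl[0]-rl[1]),A(rr[0]-rr[1]),"mid",(sum(rl)+sum(rr))/4,"sep",np.hypot(*((sum(rl)-sum(rr))/2)))
print("-x wall ang",A(P((345,405),61)-P((545,352),61))-90)
print(ctrl.sense()["grip_width"],ctrl.sense()["eef_pos"])
E
python3 nest.py
```

```text
slot mid [ 572.59837035 -252.5519173 ] -x wall [ 505.44789435 -271.36502803] dist 69.73607074617662 ang axis 15.7 mid [ 539.02313235 -261.95847266]
ang from slot wall 16.700000000000003 screws 16.200000000000003 dist 128.30157679178646 mid [ 569.95288484 -257.7056897 ]
rails 13.6 15.8 mid [ 543.44847166 -260.91419797] sep 49.774050918466386
-x wall ang 15.799999999999997
0.14480175559306419 [518.31349235 263.56133982  39.88327557]
```

The fingers closed to about 12 mm without load, which isn't what I expected, so I'll look before doing anything else.

```bash
python3 - <<'E'
from h import *
t=ctrl.capture("top");s=ctrl.capture("scene")
cr=lambda im,u,v:cv2.resize(im[v:v+75,u:u+100],(400,300),interpolation=cv2.INTER_CUBIC)
cv2.imwrite("pics/g2.png",np.hstack([cr(t,140,165),cr(s,255,190)])[...,::-1])
x=ctrl.sense();print(x["grip_width"],x["grip_force"],x["eef_pos"],x["ee_rot"],x["joints"])
E
```

```text
0.00025392025582544653 0.0 [518.24818813 263.50788743  39.64075094] [2.84338803e-05 6.96978842e-01 7.17091688e-01 6.61834436e-05] [2.68987167e-01 5.99575181e-01 1.50681745e+00 2.08636953e-05
 1.03505708e+00 2.40531698e-01]
```

View pics/g2.png

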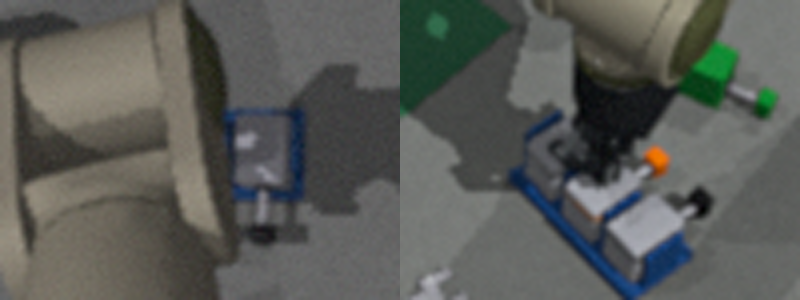

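```bash
python3 - <<'E'
from h import *
for z in(40,60,70,100): print(z,proj("scene",(518.2,263.5,z)))
s=ctrl.capture("scene"); o=np.load("scene0.npy")
a=np.hstack([cv2.resize(x[210:260,280:330],(400,400),interpolation=cv2.INTER_CUBIC) for x in(o,s)])
cv2.imwrite("pics/g3.png",a[...,::-1])
E
```

```text
40 [305.50510605 238.46526633]
60 [305.89895383 235.41177233]
70 [306.09881537 233.86224983]
100 [306.71050644 229.11982111]
```

View pics/g3.png

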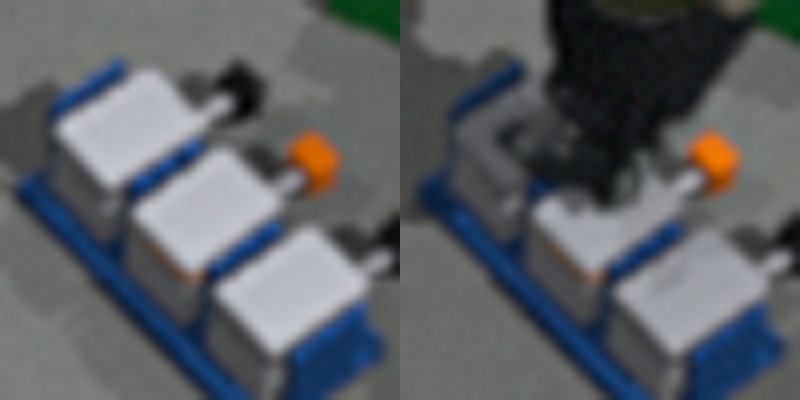

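The pictures show the shut fingers hovering right over the middle unit's top face, near pixel (304,236) in the scene view, although the reported TCP z is 40. The unit hasn't moved. So the reported height doesn't match the real fingertips. I'll calibrate it with a gentle touch on the unit's top, which is 60 mm above the bench.

Call:
{"op": "arm_command", "data": {
  "increments": [
    {"dr":[0,0,0],"offset":[0,0,0.008],"hand":-1},
    {"dr":[0,0,0],"offset":[0,0,0],"hand":-1}
  ]
}}

```text
time_s: 2.85
eef_pos: [518.1, 263.5, 38.4]
ee_rot: [-0.0, 0.697, 0.717, -0.0]
force: [0.6, 0.0, -0.5]
grip_width: 0.001
grip_force: 0.0
```

Call:
{"op": "arm_command", "data": {
  "increments": [
    {"dr":[0,0,0],"offset":[0,0,0.008],"hand":-1},
    {"dr":[0,0,0],"offset":[0,0,0],"hand":-1}
  ]
}}

```text
time_s: 3.05
eef_pos: [518.1, 263.5, 37.4]
ee_rot: [-0.0, 0.697, 0.717, -0.0]
force: [0.2, 0.3, -0.6]
grip_width: 0.002
grip_force: 0.0
```

Call:
{"op": "arm_command", "data": {
  "increments": [
    {"dr":[0,0,0],"offset":[0,0,0.008],"hand":-1},
    {"dr":[0,0,0],"offset":[0,0,0],"hand":-1}
  ]
}}

```text
time_s: 3.25
eef_pos: [518.1, 263.5, 36.5]
ee_rot: [-0.0, 0.697, 0.717, -0.0]
force: [-0.4, -0.2, -0.7]
grip_width: 0.0
grip_force: 0.0
```

Call:
{"op": "arm_command", "data": {
  "increments": [
    {"dr":[0,0,0],"offset":[0,0,0.008],"hand":-1},
    {"dr":[0,0,0],"offset":[0,0,0],"hand":-1}
  ]
}}

```text
time_s: 3.45
eef_pos: [518.1, 263.5, 35.5]
ee_rot: [-0.0, 0.697, 0.717, -0.0]
force: [-0.7, -0.2, 0.2]
grip_width: 0.003
grip_force: 0.0
```

Call:
{"op": "arm_command", "data": {
  "increments": [
    {"dr":[0,0,0],"offset":[0,0,0.016],"hand":-1},
    {"dr":[0,0,0],"offset":[0,0,0],"hand":-1}
  ]
}}

```text
time_s: 3.65
eef_pos: [518.0, 263.5, 33.5]
ee_rot: [-0.0, 0.697, 0.717, -0.0]
force: [-0.3, -0.4, -0.4]
grip_width: 0.001
grip_force: 0.0
```

Call:
{"op": "arm_command", "data": {
  "increments": [
    {"dr":[0,0,0],"offset":[0,0,0.012],"hand":-1},
    {"dr":[0,0,0],"offset":[0,0,0],"hand":-1}
  ]
}}

```text
time_s: 3.85
eef_pos: [518.1, 263.5, 32.1]
ee_rot: [-0.0, 0.697, 0.717, -0.0]
force: [-0.6, -0.9, 0.5]
grip_width: 0.002
grip_force: 0.0
```

```bash
python3 - <<'E'
from h import *
s=ctrl.capture("scene"); np.save("scene3.npy",s)
x=ctrl.sense();print(x["force"],x["eef_pos"])
cv2.imwrite("pics/g4.png",cv2.resize(s[200:260,270:350],(800,600),interpolation=cv2.INTER_CUBIC)[...,::-1])
E
```

```text
[-0.60587902  0.36281533  0.92352132] [518.14279919 263.49924095  32.21991051]
```

View pics/g4.png

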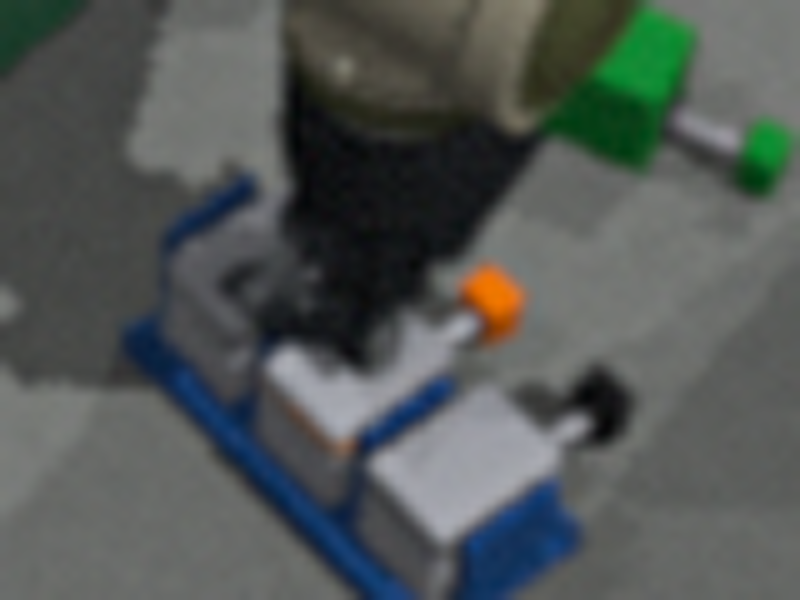

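The picture shows the shut finger tips still just over the middle unit's top face, at about (305,235) in full-frame pixels, with no contact yet. I'll keep feeling downward.

Call:
{"op": "arm_command", "data": {
  "increments": [
    {"dr":[0,0,0],"offset":[0,0,0.008],"hand":-1},
    {"dr":[0,0,0],"offset":[0,0,0],"hand":-1}
  ]
}}

```text
time_s: 4.1
eef_pos: [518.1, 263.5, 31.2]
ee_rot: [-0.0, 0.697, 0.717, -0.0]
force: [0.0, 0.7, 0.6]
grip_width: 0.004
grip_force: 0.0
```

Call:
{"op": "arm_command", "data": {
  "increments": [
    {"dr":[0,0,0],"offset":[0,0,0.008],"hand":-1},
    {"dr":[0,0,0],"offset":[0,0,0],"hand":-1}
  ]
}}

```text
time_s: 4.3
eef_pos: [518.1, 263.5, 30.3]
ee_rot: [-0.0, 0.697, 0.717, -0.0]
force: [-0.8, -0.0, -0.3]
grip_width: -0.003
grip_force: 0.0
```

Call:
{"op": "arm_command", "data": {
  "increments": [
    {"dr":[0,0,0],"offset":[0,0,0.008],"hand":-1},
    {"dr":[0,0,0],"offset":[0,0,0],"hand":-1}
  ]
}}

```text
time_s: 4.5
eef_pos: [518.1, 263.5, 29.3]
ee_rot: [-0.0, 0.697, 0.717, -0.0]
force: [-0.2, 0.1, 0.4]
grip_width: -0.002
grip_force: 0.0
```

Call:
{"op": "arm_command", "data": {
  "increments": [
    {"dr":[0,0,0],"offset":[0,0,0.008],"hand":-1},
    {"dr":[0,0,0],"offset":[0,0,0.008],"hand":-1},
    {"dr":[0,0,0],"offset":[0,0,0],"hand":-1}
  ]
}}

```text
time_s: 4.8
eef_pos: [518.3, 263.5, 27.8]
ee_rot: [0.0, 0.697, 0.717, 0.0]
force: [-1.1, 0.1, 3.5]
grip_width: -0.004
grip_force: 1.7
```

Call:
{"op": "arm_command", "data": {
  "increments": [
    {"dr":[0,0,0],"offset":[0,0,0.008],"hand":-1},
    {"dr":[0,0,0],"offset":[0,0,0],"hand":-1}
  ]
}}

```text
time_s: 5.0
eef_pos: [518.3, 263.5, 27.8]
ee_rot: [0.0, 0.697, 0.717, 0.0]
force: [-4.0, -1.9, 11.8]
grip_width: 0.002
grip_force: 5.9
```

Call:
{"op": "arm_command", "data": {
  "increments": [
    {"dr":[0,0,0],"offset":[0,0,0.008],"hand":-1},
    {"dr":[0,0,0],"offset":[0,0,0],"hand":-1}
  ]
}}

```text
time_s: 5.2
eef_pos: [518.4, 263.6, 27.7]
ee_rot: [0.0, 0.697, 0.717, 0.0]
force: [-8.0, -2.7, 19.4]
grip_width: 0.001
grip_force: 9.8
```

Contact came at reported z 27.8, where the true height is 60. So the real tip height is the reported z plus 32. Now I'll regrasp properly.

Call:
{"op": "arm_command", "data": {
  "increments": [
    {"dr":[0,0,0],"offset":[0,0,-0.067],"hand":-1},
    {"dr":[0,0,0],"offset":[0,0,-0.067],"hand":1},
    {"dr":[0,0,0],"offset":[0,0,0],"hand":1},
    {"dr":[0,0,0],"offset":[0,0,0],"hand":1},
    {"dr":[0,0,0],"offset":[0,0,0],"hand":1},
    {"dr":[0,0,0],"offset":[0,0,0],"hand":1},
    {"dr":[0,0,0],"offset":[0,0,0],"hand":1}
  ]
}}

```text
time_s: 5.9
eef_pos: [518.1, 263.5, 41.4]
ee_rot: [-0.0, 0.697, 0.717, -0.0]
force: [-0.2, 0.3, 0.1]
grip_width: 0.991
grip_force: 0.0
```

Call:
{"op": "arm_command", "data": {
  "increments": [
    {"dr":[0,0,0],"offset":[0,0,0.1],"hand":1},
    {"dr":[0,0,0],"offset":[0,0,0.1],"hand":1},
    {"dr":[0,0,0],"offset":[0,0,0.1],"hand":1},
    {"dr":[0,0,0],"offset":[0,0,0],"hand":1}
  ]
}}

```text
time_s: 6.3
eef_pos: [516.9, 263.1, 3.2]
ee_rot: [-0.001, 0.697, 0.717, -0.002]
force: [0.0, 0.1, -0.1]
grip_width: 1.001
grip_force: 0.0
```

Call:
{"op": "arm_command", "data": {
  "grip_force": 50,
  "increments": [
    {"dr":[0,0,0],"offset":[0,0,0],"hand":-1},
    {"dr":[0,0,0],"offset":[0,0,0],"hand":-1},
    {"dr":[0,0,0],"offset":[0,0,0],"hand":-1},
    {"dr":[0,0,0],"offset":[0,0,0],"hand":-1}
  ]
}}

```text
time_s: 6.7
eef_pos: [518.8, 263.7, 6.4]
ee_rot: [0.0, 0.697, 0.717, 0.001]
force: [0.6, 0.3, 2.2]
grip_width: 0.643
grip_force: 54.4
```

Call:
{"op": "arm_command", "data": {
  "increments": [
    {"dr":[0,0,0],"offset":[0,0,0],"hand":-1},
    {"dr":[0,0,0],"offset":[0,0,0],"hand":-1}
  ]
}}

```text
time_s: 6.9
eef_pos: [518.8, 263.7, 6.4]
ee_rot: [0.0, 0.697, 0.717, 0.001]
force: [0.8, 0.3, 6.2]
grip_width: 0.647
grip_force: 54.7
```

Call:
{"op": "arm_command", "data": {
  "increments": [
    {"dr":[0,0,0],"offset":[0,0,-0.06],"hand":-1},
    {"dr":[0,0,0],"offset":[0,0,-0.1],"hand":-1},
    {"dr":[0,0,0],"offset":[0,0,-0.15],"hand":-1},
    {"dr":[0,0,0],"offset":[0,0,-0.2],"hand":-1},
    {"dr":[0,0,0],"offset":[0,0,-0.2],"hand":-1},
    {"dr":[0,0,0],"offset":[0,0,-0.15],"hand":-1},
    {"dr":[0,0,0],"offset":[0,0,-0.06],"hand":-1},
    {"dr":[0,0,0],"offset":[0,0,0],"hand":-1}
  ]
}}

```text
time_s: 7.7
eef_pos: [518.4, 263.6, 116.9]
ee_rot: [0.0, 0.697, 0.717, 0.001]
force: [-0.8, 0.5, -3.1]
grip_width: 0.652
grip_force: 53.9
```

```bash
python3 - <<'E'
from h import *
plan([533,-30,110],-88.49,14)
s=ctrl.capture("scene");h=hsv(s).astype(int)
print(blobs((h[...,0]>6)&(h[...,0]<17)&(h[...,1]>170)&(h[...,2]>110),3), proj("scene",(452,261,34+105)))
x=ctrl.sense();print(x["grip_width"],x["grip_force"],x["force"])
E
```

```text
t 7.7 pos [518.4 263.6 116.9] yaw 1.63 turn deg 89.9 step mm 21.0 dr/row [0.0001, 0.0001, -0.1427]
offsets [[-0.175, 0.004, 0.004], [-0.174, -0.016, 0.004], [-0.171, -0.035, 0.004], [-0.166, -0.054, 0.004], [-0.159, -0.072, 0.004], [-0.15, -0.09, 0.004], [-0.139, -0.106, 0.004], [-0.126, -0.121, 0.004], [-0.112, -0.134, 0.004], [-0.096, -0.146, 0.004], [-0.079, -0.156, 0.004], [-0.062, -0.164, 0.004], [-0.043, -0.17, 0.004], [-0.024, -0.173, 0.004]]
[(np.int32(26), [322.12, 212.04], [320, 209, 5, 8])] [322.19053545 212.37548809]
0.6424792521508971 53.856743574142456 [-0.5441068   0.78668084 -3.04036444]
```

```bash
python3 - <<'E'
from h import *
plan([533,-30,110],-87.4,14)
E
```

```text
t 7.75 pos [518.  263.4 115.8] yaw 1.63 turn deg -89.0 step mm 21.0 dr/row [-0.0, 0.0, 0.1413]
offsets [[-0.175, 0.004, 0.003], [-0.173, 0.023, 0.003], [-0.17, 0.042, 0.003], [-0.164, 0.061, 0.003], [-0.156, 0.079, 0.003], [-0.147, 0.096, 0.003], [-0.135, 0.111, 0.003], [-0.122, 0.125, 0.003], [-0.107, 0.138, 0.003], [-0.091, 0.149, 0.003], [-0.074, 0.158, 0.003], [-0.056, 0.166, 0.003], [-0.038, 0.171, 0.003], [-0.018, 0.174, 0.003]]
```

Call:
{"op": "arm_command", "data": {
  "increments": [
    {"dr":[0,0,0.141],"offset":[-0.175,0.004,0.003],"hand":-1},
    {"dr":[0,0,0.141],"offset":[-0.173,0.023,0.003],"hand":-1},
    {"dr":[0,0,0.141],"offset":[-0.17,0.042,0.003],"hand":-1},
    {"dr":[0,0,0.141],"offset":[-0.164,0.061,0.003],"hand":-1},
    {"dr":[0,0,0.141],"offset":[-0.156,0.079,0.003],"hand":-1},
    {"dr":[0,0,0.141],"offset":[-0.147,0.096,0.003],"hand":-1},
    {"dr":[0,0,0.141],"offset":[-0.135,0.111,0.003],"hand":-1}
  ]
}}

```text
time_s: 8.45
eef_pos: [525.1, 115.9, 112.2]
ee_rot: [-0.001, 0.917, 0.398, -0.001]
force: [1.2, -0.1, -2.6]
grip_width: 0.643
grip_force: 53.8
```

Call:
{"op": "arm_command", "data": {
  "increments": [
    {"dr":[0,0,0.141],"offset":[-0.122,0.125,0.003],"hand":-1},
    {"dr":[0,0,0.141],"offset":[-0.107,0.138,0.003],"hand":-1},
    {"dr":[0,0,0.141],"offset":[-0.091,0.149,0.003],"hand":-1},
    {"dr":[0,0,0.141],"offset":[-0.074,0.158,0.003],"hand":-1},
    {"dr":[0,0,0.141],"offset":[-0.056,0.166,0.003],"hand":-1},
    {"dr":[0,0,0.141],"offset":[-0.038,0.171,0.003],"hand":-1},
    {"dr":[0,0,0.141],"offset":[-0.018,0.174,0.003],"hand":-1},
    {"dr":[0,0,0],"offset":[0,0,0],"hand":-1}
  ]
}}

```text
time_s: 9.25
eef_pos: [533.2, -31.8, 109.8]
ee_rot: [-0.0, 1.0, 0.022, -0.001]
force: [-1.0, 0.4, -2.4]
grip_width: 0.645
grip_force: 53.8
```

Call:
{"op": "arm_command", "data": {
  "increments": [
    {"dr":[0,0,0],"offset":[0,0,0.2],"hand":-1},
    {"dr":[0,0,0],"offset":[0,0,0.25],"hand":-1},
    {"dr":[0,0,0],"offset":[0,0,0.25],"hand":-1},
    {"dr":[0,0,0],"offset":[0,0,0.1],"hand":-1},
    {"dr":[0,0,0],"offset":[0,0,0.05],"hand":-1},
    {"dr":[0,0,0],"offset":[0,0,0],"hand":-1}
  ]
}}

```text
time_s: 9.85
eef_pos: [533.7, -29.7, 9.0]
ee_rot: [-0.0, 1.0, 0.025, -0.0]
force: [0.5, 1.3, -3.8]
grip_width: 0.64
grip_force: 54.2
```

Call:
{"op": "arm_command", "data": {
  "increments": [
    {"dr":[0,0,0],"offset":[0,0,0.03],"hand":-1},
    {"dr":[0,0,0],"offset":[0,0,0.03],"hand":-1},
    {"dr":[0,0,0],"offset":[0,0,0],"hand":-1}
  ]
}}

```text
time_s: 10.15
eef_pos: [533.7, -29.9, 1.9]
ee_rot: [0.0, 1.0, 0.024, 0.0]
force: [0.3, 0.1, -3.0]
grip_width: 0.641
grip_force: 54.3
```

Call:
{"op": "arm_command", "data": {
  "increments": [
    {"dr":[0,0,0],"offset":[0,0,0.014],"hand":-1},
    {"dr":[0,0,0],"offset":[0,0,0],"hand":-1}
  ]
}}

```text
time_s: 10.35
eef_pos: [533.7, -29.9, 0.2]
ee_rot: [0.0, 1.0, 0.024, 0.0]
force: [-0.2, 0.2, -2.2]
grip_width: 0.643
grip_force: 54.3
```

Call:
{"op": "arm_command", "data": {
  "increments": [
    {"dr":[0,0,0],"offset":[0,0,0.008],"hand":-1},
    {"dr":[0,0,0],"offset":[0,0,0],"hand":-1}
  ]
}}

```text
time_s: 10.55
eef_pos: [533.9, -30.0, -0.5]
ee_rot: [0.0, 1.0, 0.024, 0.0]
force: [-0.2, 0.3, 0.0]
grip_width: 0.646
grip_force: 54.5
```

Call:
{"op": "arm_command", "data": {
  "increments": [
    {"dr":[0,0,0],"offset":[0,0,0.003],"hand":-1},
    {"dr":[0,0,0],"offset":[0,0,0],"hand":1},
    {"dr":[0,0,0],"offset":[0,0,0],"hand":1},
    {"dr":[0,0,0],"offset":[0,0,0],"hand":1},
    {"dr":[0,0,0],"offset":[0,0,0],"hand":1},
    {"dr":[0,0,0],"offset":[0,0,0],"hand":1}
  ]
}}

```text
time_s: 11.15
eef_pos: [533.7, -29.9, -1.2]
ee_rot: [0.0, 1.0, 0.024, 0.0]
force: [-0.3, -0.3, -0.3]
grip_width: 0.997
grip_force: 0.0
```

Call:
{"op": "arm_command", "data": {
  "increments": [
    {"dr":[0,0,0],"offset":[0,0,-0.2],"hand":1},
    {"dr":[0,0,0],"offset":[0,0,-0.3],"hand":1},
    {"dr":[0,0,-0.167],"offset":[0,0,-0.2],"hand":1},
    {"dr":[0,0,-0.167],"offset":[0,0,0],"hand":1},
    {"dr":[0,0,-0.167],"offset":[0,0,0],"hand":1},
    {"dr":[0,0,-0.167],"offset":[0,0,0],"hand":1},
    {"dr":[0,0,-0.167],"offset":[0,0,0],"hand":1},
    {"dr":[0,0,-0.167],"offset":[0,0,0],"hand":1}
  ]
}}

```text
time_s: 11.95
eef_pos: [533.7, -29.9, 82.8]
ee_rot: [-0.0, 0.913, 0.408, 0.0]
force: [0.6, 0.4, 0.1]
grip_width: 1.003
grip_force: 0.0
```

Call:
{"op": "arm_command", "data": {
  "increments": [
    {"dr":[0,0,-0.167],"offset":[0,0,0],"hand":1},
    {"dr":[0,0,-0.167],"offset":[0,0,0],"hand":1},
    {"dr":[0,0,-0.167],"offset":[0,0,0],"hand":1},
    {"dr":[0,0,-0.166],"offset":[0,0,0],"hand":1},
    {"dr":[0,0,-0.166],"offset":[0,0,0],"hand":1},
    {"dr":[0,0,-0.165],"offset":[0,0,0],"hand":1},
    {"dr":[0,0,0],"offset":[0,0,0],"hand":1}
  ]
}}

```text
time_s: 12.65
eef_pos: [533.7, -29.9, 82.8]
ee_rot: [-0.0, 0.689, 0.725, -0.0]
force: [-0.2, 0.5, 0.5]
grip_width: 0.998
grip_force: 0.0
```

```bash
python3 - <<'E'
from h import *
plan([533.8,-30,-0.5],None,4)
s=ctrl.capture("scene");h=hsv(s).astype(int)
b=blobs((h[...,0]>6)&(h[...,0]<17)&(h[...,1]>170)&(h[...,2]>110),3);print(b)
for x in b: print(ray("scene",x[1],19+4))
print("exp pull",533.8+66*np.cos(np.radians(92.5)),-30+66*np.sin(np.radians(92.5)))
E
```

```text
t 12.65 pos [533.7 -29.9  82.8] yaw 2.86 turn deg 0.0 step mm 20.8 dr/row [-0.0, -0.0, -0.0]
offset/row [-0.0, 0.0, 0.174]
[(np.int32(31), [264.71, 200.81], [262, 198, 6, 7])]
[527.07947909  38.50196984  23.        ]
exp pull 530.9211204338878 35.93718262440261
```

Call:
{"op": "arm_command", "data": {
  "increments": [
    {"dr":[0,0,0],"offset":[0,0,0.174],"hand":1},
    {"dr":[0,0,0],"offset":[0,0,0.174],"hand":1},
    {"dr":[0,0,0],"offset":[0,0,0.174],"hand":1},
    {"dr":[0,0,0],"offset":[0,0,0.17],"hand":1},
    {"dr":[0,0,0],"offset":[0,0,0],"hand":1}
  ]
}}

```text
time_s: 13.2
eef_pos: [532.1, -29.5, -2.3]
ee_rot: [-0.002, 0.691, 0.723, -0.001]
force: [0.4, -0.3, -0.1]
grip_width: 1.001
grip_force: 0.0
```

Call:
{"op": "arm_command", "data": {
  "increments": [
    {"dr":[0,0,0],"offset":[0,0,0],"hand":-1},
    {"dr":[0,0,0],"offset":[0,0,0],"hand":-1},
    {"dr":[0,0,0],"offset":[0,0,0],"hand":-1},
    {"dr":[0,0,0],"offset":[0,0,0],"hand":-1},
    {"dr":[0,0,0],"offset":[0,0,0],"hand":-1},
    {"dr":[0,0,0],"offset":[0,0,0],"hand":-1}
  ]
}}

```text
time_s: 13.8
eef_pos: [534.2, -30.1, 0.9]
ee_rot: [0.001, 0.69, 0.724, 0.0]
force: [-0.8, 0.5, 5.6]
grip_width: 0.456
grip_force: 51.8
```

Call:
{"op": "arm_command", "data": {
  "increments": [
    {"dr":[0,0,0],"offset":[0,0,-0.1],"hand":-1},
    {"dr":[0,0,0],"offset":[0,0,-0.2],"hand":-1},
    {"dr":[0,0,0],"offset":[0,0,-0.25],"hand":-1},
    {"dr":[0,0,0],"offset":[0,0,-0.25],"hand":-1},
    {"dr":[0,0,0],"offset":[0,0,-0.15],"hand":-1},
    {"dr":[0,0,0],"offset":[0,0,0],"hand":-1}
  ]
}}

```text
time_s: 14.4
eef_pos: [534.9, -30.2, 116.8]
ee_rot: [0.002, 0.69, 0.724, 0.001]
force: [1.2, 0.3, -3.5]
grip_width: 0.458
grip_force: 51.3
```

```bash
python3 - <<'E'
from h import *
plan([540,-261,115],-73.8,12)
x=ctrl.sense();print(x["grip_width"],x["joints"])
s=ctrl.capture("scene");t=ctrl.capture("top")
h=hsv(s).astype(int)
b=blobs((h[...,0]>6)&(h[...,0]<17)&(h[...,1]>170)&(h[...,2]>110),3);print(b)
for x in b: print(ray("scene",x[1],19+4+114))
h=hsv(t).astype(int)
b=blobs((h[...,0]>6)&(h[...,0]<17)&(h[...,1]>170)&(h[...,2]>110),3);print(b)
for x in b: print(ray("top",x[1],31+114))
E
```

```text
t 14.4 pos [534.9 -30.2 116.8] yaw 2.8 turn deg -76.6 step mm 19.2 dr/row [0.0006, -0.0002, 0.1418]
offsets [[-0.16, -0.004, 0.001], [-0.16, 0.014, 0.001], [-0.157, 0.031, 0.002], [-0.153, 0.049, 0.002], [-0.146, 0.065, 0.002], [-0.138, 0.081, 0.002], [-0.128, 0.096, 0.001], [-0.117, 0.11, 0.001], [-0.104, 0.122, 0.001], [-0.09, 0.133, 0.001], [-0.075, 0.142, 0.001], [-0.058, 0.149, 0.001]]
0.4581051651818082 [-2.75129452e-01  4.10970946e-01  1.58446235e+00  1.89433025e-05
  1.14083279e+00 -3.23978420e-01]
[(np.int32(31), [263.42, 182.39], [261, 179, 6, 8])]
[532.13389611  37.96149605 137.        ]
[]
```

```bash
python3 - <<'E'
from h import *
t=np.load("top0.npy").astype(np.float32).mean(2); t1=np.load("top1.npy").astype(np.float32).mean(2); t=(t+t1)/2
c=np.array([540,-263.5]);a=np.radians(16.2);X=np.array([np.cos(a),np.sin(a)]);Y=np.array([-X[1],X[0]])
def prof(xs,ys,z):
    uv=np.array([[proj("top",[*(c+x*X+y*Y),z]) for y in np.atleast_1d(ys)] for x in np.atleast_1d(xs)],np.float32)
    return cv2.remap(t,uv[...,0],uv[...,1],cv2.INTER_CUBIC)
ys=np.arange(-40,41,2.);yp=np.arange(-90,91,3.);xs=np.arange(-56,57,2.)
f=lambda k,v:print("\n"+k," ".join(f"{int(p)}:{q:.0f}" for p,q in v))
f("slotwall y",zip(ys,prof([34,36],ys,50).mean(0)))
f("backwall y",zip(ys,prof([-36,-34],ys,61).mean(0)))
f("plate y x=24..30",zip(yp,prof([22,25,28],yp,14).mean(0)))
f("slot wall x",zip(xs[40:],prof(xs[40:],[-18,-16,-14,12,14,16],50).mean(1)))
f("backwall x",zip(xs[:24],prof(xs[:24],[-20,-10,0,10],61).mean(1)))
f("plate x",zip(xs,prof(xs,[40,44,-40],14).mean(1)))
f("plate x y=64",zip(xs,prof(xs,[60,64,68],14).mean(1)))
E
```

```text
slotwall y -40:85 -38:89 -36:91 -34:89 -32:88 -30:91 -28:95 -26:102 -24:113 -22:125 -20:130 -18:133 -16:132 -14:131 -12:131 -10:133 -8:130 -6:119 -4:99 -2:84 0:79 2:80 4:87 6:97 8:109 10:118 12:126 14:130 16:135 18:135 20:134 22:132 24:131 26:125 28:112 30:96 32:84 34:80 36:79 38:84 40:87

backwall y -40:42 -38:35 -36:32 -34:37 -32:48 -30:66 -28:81 -26:97 -24:110 -22:123 -20:130 -18:131 -16:133 -14:133 -12:135 -10:134 -8:134 -6:133 -4:133 -2:135 0:136 2:135 4:133 6:134 8:136 10:137 12:135 14:133 16:132 18:133 20:135 22:136 24:134 26:126 28:111 30:84 32:63 34:51 36:52 38:59 40:65

plate y x=24..30 -90:100 -87:101 -84:97 -81:83 -78:74 -75:88 -72:98 -69:101 -66:98 -63:95 -60:92 -57:89 -54:88 -51:86 -48:87 -45:89 -42:94 -39:90 -36:86 -33:82 -30:84 -27:102 -24:105 -21:89 -18:82 -15:86 -12:84 -9:81 -6:83 -3:87 0:86 3:82 6:84 9:89 12:89 15:84 18:73 21:88 24:105 27:99 30:90 33:93 36:95 39:95 42:95 45:92 48:91 51:92 54:90 57:90 60:92 63:95 66:99 69:102 72:93 75:81 78:88 81:96 84:101 87:100 90:101

slot wall x 24:86 26:75 28:77 30:96 32:120 34:131 36:131 38:120 40:104 42:93 44:90 46:93 48:97 5
[... 283 characters left out ...]
 -38:81 -36:86 -34:86 -32:80 -30:73 -28:70 -26:69 -24:71 -22:72 -20:70 -18:70 -16:70 -14:69 -12:74 -10:81 -8:87 -6:92 -4:94 -2:94 0:94 2:95 4:97 6:98 8:98 10:99 12:100 14:100 16:100 18:98 20:96 22:95 24:95 26:93 28:91 30:88 32:89 34:93 36:99 38:98 40:92 42:89 44:89 46:92 48:96 50:99 52:101 54:101 56:100

plate x y=64 -56:98 -54:98 -52:99 -50:100 -48:99 -46:95 -44:91 -42:85 -40:85 -38:91 -36:94 -34:95 -32:93 -30:89 -28:85 -26:81 -24:79 -22:79 -20:81 -18:87 -16:94 -14:99 -12:101 -10:101 -8:100 -6:100 -4:100 -2:101 0:99 2:99 4:100 6:100 8:100 10:101 12:103 14:102 16:100 18:98 20:98 22:97 24:97 26:96 28:96 30:97 32:100 34:101 36:102 38:97 40:89 42:88 44:89 46:92 48:97 50:101 52:102 54:102 56:102
```

```bash
python3 - <<'E'
from h import *
plan([540,-262.7,125],-73.8,12)
E
```

```text
t 14.5 pos [533.3 -29.8 113.4] yaw 2.8 turn deg -76.6 step mm 19.4 dr/row [-0.0001, 0.0, 0.1418]
offsets [[-0.162, -0.003, -0.008], [-0.161, 0.015, -0.008], [-0.159, 0.033, -0.008], [-0.154, 0.05, -0.008], [-0.147, 0.067, -0.008], [-0.139, 0.083, -0.008], [-0.129, 0.098, -0.008], [-0.117, 0.111, -0.008], [-0.104, 0.124, -0.008], [-0.09, 0.135, -0.008], [-0.074, 0.144, -0.008], [-0.058, 0.151, -0.008]]
```

Call:
{"op": "arm_command", "data": {
  "increments": [
    {"dr":[0,0,0.142],"offset":[-0.162,-0.003,-0.008],"hand":-1},
    {"dr":[0,0,0.142],"offset":[-0.161,0.015,-0.008],"hand":-1},
    {"dr":[0,0,0.142],"offset":[-0.159,0.033,-0.008],"hand":-1},
    {"dr":[0,0,0.142],"offset":[-0.154,0.05,-0.008],"hand":-1},
    {"dr":[0,0,0.142],"offset":[-0.147,0.067,-0.008],"hand":-1},
    {"dr":[0,0,0.142],"offset":[-0.139,0.083,-0.008],"hand":-1}
  ]
}}

```text
time_s: 15.1
eef_pos: [536.4, -146.8, 117.9]
ee_rot: [-0.001, 0.89, 0.455, -0.001]
force: [1.5, -0.1, -3.3]
grip_width: 0.457
grip_force: 51.3
```

Call:
{"op": "arm_command", "data": {
  "increments": [
    {"dr":[0,0,0.142],"offset":[-0.129,0.098,-0.008],"hand":-1},
    {"dr":[0,0,0.142],"offset":[-0.117,0.111,-0.008],"hand":-1},
    {"dr":[0,0,0.142],"offset":[-0.104,0.124,-0.008],"hand":-1},
    {"dr":[0,0,0.142],"offset":[-0.09,0.135,-0.008],"hand":-1},
    {"dr":[0,0,0.142],"offset":[-0.074,0.144,-0.008],"hand":-1},
    {"dr":[0,0,0.142],"offset":[-0.058,0.151,-0.008],"hand":-1},
    {"dr":[0,0,0],"offset":[0,0,0],"hand":-1},
    {"dr":[0,0,0],"offset":[0,0,0],"hand":-1}
  ]
}}

```text
time_s: 15.9
eef_pos: [539.9, -262.4, 123.8]
ee_rot: [-0.001, 0.99, 0.141, -0.001]
force: [-0.0, 1.4, -2.9]
grip_width: 0.455
grip_force: 51.3
```

```bash
python3 - <<'E'
from h import *
plan([540,-262.7,70],-73.8,4)
s=ctrl.capture("scene");t=ctrl.capture("top");a=np.radians(16.2)
for n,im,z in(("scene",s,145),("top",t,150)):
    h=hsv(im).astype(int)
    for b in blobs((h[...,0]>6)&(h[...,0]<17)&(h[...,1]>170)&(h[...,2]>110),6): print(n,b,ray(n,b[1],z))
print("exp",540+66*np.cos(a),-262.7+66*np.sin(a))
E
```

```text
t 15.9 pos [ 539.9 -262.4  123.8] yaw -73.82 turn deg 0.0 step mm 13.5 dr/row [-0.0008, 0.0005, -0.0001]
offset/row [0.0, 0.001, 0.112]
scene (np.int32(29), [203.72, 143.59], [201, 141, 6, 7]) [ 604.11334419 -241.04764078  145.        ]
top (np.int32(30), [354.03, 172.33], [351, 170, 7, 6]) [ 603.28188104 -240.02017369  150.        ]
exp 603.3793832546783 -244.28658700141085
```

Call:
{"op": "arm_command", "data": {
  "increments": [
    {"dr":[0,0,0],"offset":[0,0.001,0.11],"hand":-1},
    {"dr":[0,0,0],"offset":[0,0.001,0.2],"hand":-1},
    {"dr":[0,0,0],"offset":[0,0,0.15],"hand":-1},
    {"dr":[0,0,0],"offset":[0,0,0.05],"hand":-1},
    {"dr":[0,0,0],"offset":[0,0,0],"hand":-1}
  ]
}}

```text
time_s: 16.5
eef_pos: [540.2, -262.5, 63.0]
ee_rot: [-0.001, 0.99, 0.141, -0.001]
force: [-0.3, 0.5, -2.2]
grip_width: 0.453
grip_force: 51.2
```

Call:
{"op": "arm_command", "data": {
  "increments": [
    {"dr":[0,0,0],"offset":[0,0,0.04],"hand":-1},
    {"dr":[0,0,0],"offset":[0,0,0.03],"hand":-1},
    {"dr":[0,0,0],"offset":[0,0,0],"hand":-1}
  ]
}}

```text
time_s: 16.8
eef_pos: [540.5, -263.1, 55.6]
ee_rot: [-0.0, 0.99, 0.14, -0.0]
force: [0.1, -0.5, -4.0]
grip_width: 0.454
grip_force: 51.3
```

Call:
{"op": "arm_command", "data": {
  "increments": [
    {"dr":[0,0,0],"offset":[0,0,0.03],"hand":-1},
    {"dr":[0,0,0],"offset":[0,0,0.03],"hand":-1},
    {"dr":[0,0,0],"offset":[0,0,0.03],"hand":-1},
    {"dr":[0,0,0],"offset":[0,0,0],"hand":-1}
  ]
}}

```text
time_s: 17.2
eef_pos: [540.3, -262.9, 44.2]
ee_rot: [-0.0, 0.99, 0.14, -0.0]
force: [-0.2, 0.2, -2.9]
grip_width: 0.457
grip_force: 51.3
```

Call:
{"op": "arm_command", "data": {
  "increments": [
    {"dr":[0,0,0],"offset":[0,0,0.03],"hand":-1},
    {"dr":[0,0,0],"offset":[0,0,0.03],"hand":-1},
    {"dr":[0,0,0],"offset":[0,0,0],"hand":-1}
  ]
}}

```text
time_s: 17.5
eef_pos: [540.3, -262.9, 37.1]
ee_rot: [-0.0, 0.99, 0.14, -0.0]
force: [-0.1, -0.6, -3.2]
grip_width: 0.456
grip_force: 51.3
```

Call:
{"op": "arm_command", "data": {
  "increments": [
    {"dr":[0,0,0],"offset":[0,0,0.03],"hand":-1},
    {"dr":[0,0,0],"offset":[0,0,0.03],"hand":-1},
    {"dr":[0,0,0],"offset":[0,0,0],"hand":-1}
  ]
}}

```text
time_s: 17.8
eef_pos: [540.3, -262.9, 29.9]
ee_rot: [-0.0, 0.99, 0.14, -0.0]
force: [-0.6, 0.4, -3.1]
grip_width: 0.454
grip_force: 51.3
```

Still free, with the base at about 32 and inside both end walls. Going on down past the rails.

Call:
{"op": "arm_command", "data": {
  "increments": [
    {"dr":[0,0,0],"offset":[0,0,0.03],"hand":-1},
    {"dr":[0,0,0],"offset":[0,0,0.03],"hand":-1},
    {"dr":[0,0,0],"offset":[0,0,0],"hand":-1}
  ]
}}

```text
time_s: 18.1
eef_pos: [540.3, -262.9, 22.7]
ee_rot: [-0.0, 0.99, 0.14, -0.0]
force: [-0.2, -0.2, -3.0]
grip_width: 0.451
grip_force: 51.3
```

Call:
{"op": "arm_command", "data": {
  "increments": [
    {"dr":[0,0,0],"offset":[0,0,0.02],"hand":-1},
    {"dr":[0,0,0],"offset":[0,0,0],"hand":-1}
  ]
}}

```text
time_s: 18.3
eef_pos: [540.5, -263.0, 20.6]
ee_rot: [-0.0, 0.99, 0.14, -0.0]
force: [-0.1, 0.3, -3.0]
grip_width: 0.456
grip_force: 51.3
```

Call:
{"op": "arm_command", "data": {
  "increments": [
    {"dr":[0,0,0],"offset":[0,0,0.02],"hand":-1},
    {"dr":[0,0,0],"offset":[0,0,0],"hand":-1}
  ]
}}

```text
time_s: 18.5
eef_pos: [540.5, -263.0, 18.2]
ee_rot: [-0.0, 0.99, 0.14, -0.0]
force: [-0.7, 0.5, -3.5]
grip_width: 0.452
grip_force: 51.3
```

Call:
{"op": "arm_command", "data": {
  "increments": [
    {"dr":[0,0,0],"offset":[0,0,0.02],"hand":-1},
    {"dr":[0,0,0],"offset":[0,0,0.02],"hand":-1},
    {"dr":[0,0,0],"offset":[0,0,0],"hand":-1}
  ]
}}

```text
time_s: 18.8
eef_pos: [540.3, -263.0, 13.3]
ee_rot: [-0.0, 0.99, 0.14, -0.0]
force: [0.4, 0.5, -2.4]
grip_width: 0.453
grip_force: 51.3
```

Call:
{"op": "arm_command", "data": {
  "increments": [
    {"dr":[0,0,0],"offset":[0,0,0.01],"hand":-1},
    {"dr":[0,0,0],"offset":[0,0,0],"hand":-1}
  ]
}}

```text
time_s: 19.0
eef_pos: [540.5, -263.1, 12.4]
ee_rot: [-0.0, 0.99, 0.14, -0.0]
force: [0.3, -0.4, -3.2]
grip_width: 0.457
grip_force: 51.3
```

Call:
{"op": "arm_command", "data": {
  "increments": [
    {"dr":[0,0,0],"offset":[0,0,0.008],"hand":-1},
    {"dr":[0,0,0],"offset":[0,0,0],"hand":-1}
  ]
}}

```text
time_s: 19.2
eef_pos: [540.6, -263.2, 11.9]
ee_rot: [0.0, 0.99, 0.14, 0.0]
force: [-1.4, 0.4, 1.6]
grip_width: 0.456
grip_force: 51.7
```

Call:
{"op": "arm_command", "data": {
  "increments": [
    {"dr":[0,0,0],"offset":[0,0,0],"hand":0.25},
    {"dr":[0,0,0],"offset":[0,0,0],"hand":0.25},
    {"dr":[0,0,0],"offset":[0,0,0],"hand":0.25},
    {"dr":[0,0,0],"offset":[0,0,0],"hand":0.25}
  ]
}}

```text
time_s: 19.6
eef_pos: [540.6, -263.2, 11.6]
ee_rot: [0.0, 0.99, 0.14, 0.0]
force: [0.4, 0.2, -0.4]
grip_width: 0.628
grip_force: 0.0
```

Call:
{"op": "arm_command", "data": {
  "increments": [
    {"dr":[0,0,0],"offset":[0,0,-0.08],"hand":0.25},
    {"dr":[0,0,0],"offset":[0,0,-0.2],"hand":0.25},
    {"dr":[0,0,0],"offset":[0,0,-0.3],"hand":0.25},
    {"dr":[0,0,0],"offset":[0,0,-0.3],"hand":0.25},
    {"dr":[0,0,0],"offset":[0,0,0],"hand":0.25}
  ]
}}

```text
time_s: 20.1
eef_pos: [542.7, -264.6, 123.1]
ee_rot: [0.003, 0.99, 0.14, 0.003]
force: [-0.0, -0.4, 0.2]
grip_width: 0.624
grip_force: 0.0
```

```bash
python3 - <<'E'
from h import *
a=np.radians(16.2);X=np.array([np.cos(a),np.sin(a)]);Y=np.array([-X[1],X[0]]);c=np.array([540.3,-263.1])
H=c-22*X+52*Y
s=ctrl.capture("scene");t0=np.load("top0.npy")
h=hsv(t0).astype(int);m=((h[...,0]<6)|(h[...,0]>174))&(h[...,1]>160)&(h[...,2]>60)
m[:,375:]=0
v,u=np.nonzero(m); P=np.array([ray("top",(p,q),77)[:2] for p,q in zip(u,v)])
d=np.linalg.svd(P-P.mean(0))[2][0]; mean=P.mean(0); d*=np.sign(d@(mean-H))
th=np.degrees(np.arctan2(d[1],d[0])); th2=np.degrees(np.arctan2(*(mean-H)[::-1]))
print("hinge",H,"bar mean",mean,"dir",th,"from hinge",th2,"keeper ang",(-90+16.2)-th,(-90+16.2)-th2)
for th_ in(th,th2): print("pin",H+96*np.array([np.cos(np.radians(th_)),np.sin(np.radians(th_))]))
# black pin in top0: darkest spot near
g=t0.max(2); dk=g<30; dk[:,375:]=0;dk[:, :335]=0;dk[:225]=0;dk[250:]=0
for b in blobs(dk,3): print("dark",b,ray("top",b[1],105))
print(np.round([proj("top",(*H,77)),proj("top",(*mean,77))],1))
plan([500,-300,115],None,4)
cv2.imwrite("pics/k.png",cv2.resize(s[110:170,170:250],(800,600),interpolation=cv2.INTER_CUBIC)[...,::-1])
E
```

```text
hinge [ 504.6660014  -219.30253268] bar mean [ 456.87783827 -248.41304622] dir -145.92610237545588 from hinge -148.65200688790353 keeper ang 72.12610237545589 74.85200688790353
pin [ 425.14769801 -273.08765539]
pin [ 422.67975869 -269.24505971]
dark (np.int32(6), [362.33, 233.67], [361, 233, 3, 3]) [ 425.72196778 -272.45834617  105.        ]
dark (np.int32(3), [359.33, 234.67], [359, 234, 2, 2]) [ 422.57924297 -263.39415377  105.        ]
[[341.9 208.1]
 [351.6 223.7]]
t 20.15 pos [ 541.6 -263.8  120.1] yaw -73.87 turn deg 0.0 step mm 13.8 dr/row [0.0014, -0.001, 0.0]
offset/row [-0.104, 0.048, 0.011]
```

View pics/k.png

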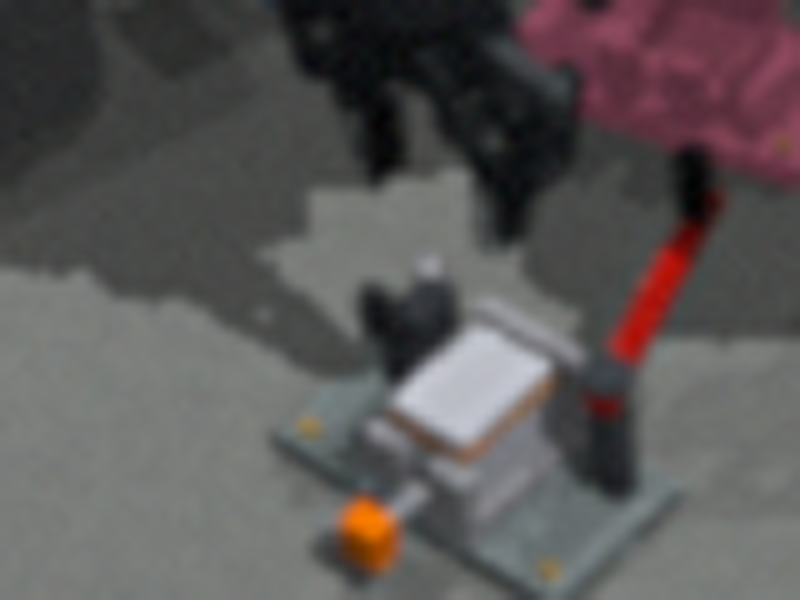

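The unit is seated: its rod passes through the slot, with the orange pull outside at crop (370,535). The keeper bar is open at about 72° and its black pin is at crop (693,190). I'll push the pin from behind with shut fingers.

```bash
python3 - <<'E'
from h import *
plan([402,-238,120],-56.3,8)
o=[]
for z in(60,77,90,105): print(z,proj("scene",(547,-315,z)).round(1),end=" ")
print("pic 207.3,138.5")
E
```

```text
t 20.15 pos [ 541.6 -263.8  120.1] yaw -73.87 turn deg 17.6 step mm 17.7 dr/row [0.0008, -0.0004, -0.0488]
offsets [[-0.132, -0.066, -0.001], [-0.13, -0.071, -0.0], [-0.127, -0.076, -0.0], [-0.124, -0.081, -0.0], [-0.121, -0.086, -0.0], [-0.117, -0.09, -0.0], [-0.114, -0.095, -0.0], [-0.11, -0.099, 0.0]]
60 [208.1 141.1] 77 [207.7 138.1] 90 [207.4 135.8] 105 [207.  133.2] pic 207.3,138.5
```

Call:
{"op": "arm_command", "data": {
  "increments": [
    {"dr":[0,0,-0.049],"offset":[-0.132,-0.066,0],"hand":-1},
    {"dr":[0,0,-0.049],"offset":[-0.13,-0.071,0],"hand":-1},
    {"dr":[0,0,-0.049],"offset":[-0.127,-0.076,0],"hand":-1},
    {"dr":[0,0,-0.049],"offset":[-0.124,-0.081,0],"hand":-1},
    {"dr":[0,0,-0.049],"offset":[-0.121,-0.086,0],"hand":-1},
    {"dr":[0,0,-0.049],"offset":[-0.117,-0.09,0],"hand":-1},
    {"dr":[0,0,-0.049],"offset":[-0.114,-0.095,0],"hand":-1},
    {"dr":[0,0,-0.049],"offset":[-0.11,-0.099,0],"hand":-1}
  ]
}}

```text
time_s: 20.95
eef_pos: [399.6, -236.8, 116.4]
ee_rot: [-0.001, 0.957, 0.291, -0.0]
force: [0.2, -0.3, 0.3]
grip_width: -0.002
grip_force: 0.0
```

Call:
{"op": "arm_command", "data": {
  "increments": [
    {"dr":[0,0,0],"offset":[0,0,0.15],"hand":-1},
    {"dr":[0,0,0],"offset":[0,0,0.2],"hand":-1},
    {"dr":[0,0,0],"offset":[0,0,0.15],"hand":-1},
    {"dr":[0,0,0],"offset":[0,0,0.04],"hand":-1},
    {"dr":[0,0,0],"offset":[0,0,0],"hand":-1}
  ]
}}

```text
time_s: 21.45
eef_pos: [400.4, -237.1, 51.8]
ee_rot: [-0.001, 0.957, 0.29, -0.0]
force: [0.3, -0.1, 0.4]
grip_width: -0.002
grip_force: 0.0
```

Call:
{"op": "arm_command", "data": {
  "increments": [
    {"dr":[0,0,0],"offset":[0,0.05,0],"hand":-1},
    {"dr":[0,0,0],"offset":[0,0.05,0],"hand":-1},
    {"dr":[0,0,0],"offset":[0,0.04,0],"hand":-1},
    {"dr":[0,0,0],"offset":[0,0,0],"hand":-1}
  ]
}}

```text
time_s: 21.85
eef_pos: [410.6, -252.2, 52.7]
ee_rot: [0.0, 0.957, 0.29, 0.0]
force: [-0.7, -0.0, 0.3]
grip_width: -0.004
grip_force: 0.0
```

```bash
cat > kp.py <<'E'
from h import *
a=np.radians(16.2);X=np.array([np.cos(a),np.sin(a)]);Y=np.array([-X[1],X[0]]);H=np.array([540.3,-263.1])-22*X+52*Y
def red():
    s=ctrl.capture("scene");h=hsv(s).astype(int);m=((h[...,0]<6)|(h[...,0]>174))&(h[...,1]>160)&(h[...,2]>50)
    m[:125]=0;m[:,:180]=0;m[175:]=0;m[:,260:]=0
    v,u=np.nonzero(m);P=np.array([ray("scene",(p,q),75)[:2] for p,q in zip(u,v)])
    if len(P)<5: print("few red");return
    r=(P-H);r=r[np.hypot(*r.T)>15];print("keeper deg est",round(16.2-90-np.degrees(np.arctan2(*r.mean(0)[::-1])),1),"n",len(r))
red();x=ctrl.sense();p=x["eef_pos"][:2]-H
q=x["ee_rot"];M=Ro.from_quat(np.r_[q[1:],q[0]]).as_matrix()
print("t",x["time_s"],"yaw",np.degrees(np.arctan2(M[1,1],M[0,1])),"hinge-rel in tool xy",M[:2,0]@p,M[:2,1]@p,"pos",x["eef_pos"],"F tool",(M.T@x["force"]).round(1))
E
python3 kp.py
```

```text
keeper deg est 73.8 n 44
t 21.9 yaw -56.24831855638227 hinge-rel in tool xy -96.46700910625684 -25.452076696836826 pos [ 410.31714893 -251.73687065   52.50628416] F tool [-0.3 -0.9 -0.3]
```

Call:
{"op": "arm_command", "data": {
  "increments": [
    {"dr":[0,0,-0.1333],"offset":[-0.018,0.085,0],"hand":-1},
    {"dr":[0,0,-0.1333],"offset":[-0.018,0.085,0],"hand":-1},
    {"dr":[0,0,-0.1333],"offset":[-0.018,0.085,0],"hand":-1},
    {"dr":[0,0,-0.1333],"offset":[-0.018,0.085,0],"hand":-1}
  ]
}}

```text
time_s: 22.3
eef_pos: [431.3, -287.1, 52.4]
ee_rot: [-0.0, 0.875, 0.485, -0.0]
force: [-0.0, -0.4, 0.3]
grip_width: 0.003
grip_force: 0.3
```

Call:
{"op": "arm_command", "data": {
  "increments": [
    {"dr":[0,0,-0.1333],"offset":[-0.018,0.085,0],"hand":-1},
    {"dr":[0,0,-0.1333],"offset":[-0.018,0.085,0],"hand":-1},
    {"dr":[0,0,-0.1333],"offset":[-0.018,0.085,0],"hand":-1},
    {"dr":[0,0,-0.1333],"offset":[-0.018,0.085,0],"hand":-1},
    {"dr":[0,0,0],"offset":[0,0,0],"hand":-1}
  ]
}}

```text
time_s: 22.8
eef_pos: [465.7, -311.1, 52.3]
ee_rot: [0.0, 0.756, 0.655, 0.0]
force: [-0.4, 0.6, 0.7]
grip_width: -0.001
grip_force: 0.0
```

```bash
python3 kp.py
```

```text
keeper deg est 25.5 n 41
t 22.85 yaw -8.36286855236581 hinge-rel in tool xy -96.20740326063883 -25.79771157259532 pos [ 465.15001548 -310.73487525   52.19883698] F tool [-0.7  0.7  0. ]
```

Call:
{"op": "arm_command", "data": {
  "increments": [
    {"dr":[0,0,-0.1333],"offset":[-0.018,0.085,0],"hand":-1},
    {"dr":[0,0,-0.1333],"offset":[-0.018,0.085,0],"hand":-1},
    {"dr":[0,0,0],"offset":[0,0,0],"hand":-1}
  ]
}}

```text
time_s: 23.15
eef_pos: [485.3, -316.9, 52.3]
ee_rot: [0.0, 0.684, 0.729, 0.0]
force: [-0.7, -0.3, -0.0]
grip_width: 0.003
grip_force: 0.0
```

Call:
{"op": "arm_command", "data": {
  "increments": [
    {"dr":[0,0,-0.0444],"offset":[-0.0075,0.028,0],"hand":-1},
    {"dr":[0,0,-0.0444],"offset":[-0.0075,0.028,0],"hand":-1},
    {"dr":[0,0,0],"offset":[0,0,0],"hand":-1}
  ]
}}

```text
time_s: 23.45
eef_pos: [491.3, -318.0, 52.3]
ee_rot: [-0.0, 0.659, 0.752, -0.0]
force: [-0.3, -0.4, -0.7]
grip_width: -0.0
grip_force: 0.0
```

Call:
{"op": "arm_command", "data": {
  "increments": [
    {"dr":[0,0,-0.0444],"offset":[-0.0075,0.028,0],"hand":-1},
    {"dr":[0,0,-0.0444],"offset":[-0.0075,0.028,0],"hand":-1},
    {"dr":[0,0,0],"offset":[0,0,0],"hand":-1}
  ]
}}

```text
time_s: 23.75
eef_pos: [498.6, -318.8, 52.3]
ee_rot: [-0.0, 0.632, 0.775, 0.0]
force: [0.4, -0.0, 0.1]
grip_width: -0.001
grip_force: 0.0
```

```bash
python3 kp.py
```

```text
keeper deg est 5.2 n 51
t 23.8 yaw 11.538587211230997 hinge-rel in tool xy -96.31009966171007 -25.904628629490468 pos [ 498.54960105 -318.84787282   52.35921847] F tool [ 0.4 -0.1 -0.6]
```

Call:
{"op": "arm_command", "data": {
  "increments": [
    {"dr":[0,0,-0.0444],"offset":[-0.0075,0.028,0],"hand":-1},
    {"dr":[0,0,0],"offset":[0,0,0],"hand":-1}
  ]
}}

```text
time_s: 24.0
eef_pos: [502.2, -319.1, 52.4]
ee_rot: [0.0, 0.618, 0.786, 0.0]
force: [1.0, 0.4, -0.8]
grip_width: -0.001
grip_force: 0.0
```

Call:
{"op": "arm_command", "data": {
  "increments": [
    {"dr":[0,0,-0.0444],"offset":[-0.0075,0.028,0],"hand":-1},
    {"dr":[0,0,0],"offset":[0,0,0],"hand":-1}
  ]
}}

```text
time_s: 24.2
eef_pos: [505.8, -319.3, 52.4]
ee_rot: [0.0, 0.604, 0.797, 0.0]
force: [0.2, -1.3, 0.4]
grip_width: -0.001
grip_force: 0.0
```

Call:
{"op": "arm_command", "data": {
  "increments": [
    {"dr":[0,0,0],"offset":[0,0.015,0],"hand":-1},
    {"dr":[0,0,0],"offset":[0,0,0],"hand":-1}
  ]
}}

```text
time_s: 24.4
eef_pos: [507.6, -318.7, 52.4]
ee_rot: [0.0, 0.604, 0.797, 0.0]
force: [-0.4, -0.8, 0.4]
grip_width: 0.002
grip_force: 0.0
```

```bash
python3 kp.py
```

```text
keeper deg est -0.3 n 54
t 24.45 yaw 15.674282771091406 hinge-rel in tool xy -96.53904412096041 -24.154262137493927 pos [ 507.49175204 -318.77730657   52.40270229] F tool [-0.6  0.1 -0.6]
```

Call:
{"op": "arm_command", "data": {
  "increments": [
    {"dr":[0,0,0],"offset":[0,0.015,0],"hand":-1},
    {"dr":[0,0,0],"offset":[0,0,0],"hand":-1}
  ]
}}

```text
time_s: 24.65
eef_pos: [509.0, -318.5, 52.3]
ee_rot: [-0.0, 0.604, 0.797, -0.0]
force: [-2.5, -1.8, 0.4]
grip_width: 0.001
grip_force: 1.2
```

Call:
{"op": "arm_command", "data": {
  "increments": [
    {"dr":[0,0,0],"offset":[0,0.015,0],"hand":-1},
    {"dr":[0,0,0],"offset":[0,0,0],"hand":-1}
  ]
}}

```text
time_s: 24.85
eef_pos: [509.3, -318.3, 52.3]
ee_rot: [-0.002, 0.604, 0.797, -0.001]
force: [-11.0, -4.2, 3.1]
grip_width: -0.002
grip_force: 5.7
```

```bash
python3 kp.py
```

```text
keeper deg est -1.4 n 53
t 24.9 yaw 15.723716872979967 hinge-rel in tool xy -96.60135623394642 -22.341249163088218 pos [ 509.33948311 -318.34349514   52.2593895 ] F tool [  0.8 -12.4  -3.4]
```

Force rose against the firm stop, and the bar reads about 0°. Backing off, lifting, and checking that it stays shut.

Call:
{"op": "arm_command", "data": {
  "increments": [
    {"dr":[0,0,0],"offset":[0,0.008,0],"hand":-1},
    {"dr":[0,0,0],"offset":[0,0,0],"hand":-1},
    {"dr":[0,0,0],"offset":[0,-0.03,0],"hand":-1},
    {"dr":[0,0,0],"offset":[0,-0.1,0],"hand":-1},
    {"dr":[0,0,0],"offset":[0,-0.1,-0.1],"hand":-1},
    {"dr":[0,0,0],"offset":[0,0,-0.3],"hand":-1},
    {"dr":[0,0,0],"offset":[0,0,-0.2],"hand":-1},
    {"dr":[0,0,0],"offset":[0,0,0],"hand":-1}
  ]
}}

```text
time_s: 25.7
eef_pos: [486.2, -326.3, 127.9]
ee_rot: [0.003, 0.604, 0.797, -0.0]
force: [-0.6, 0.1, -0.1]
grip_width: 0.003
grip_force: 0.0
```

```bash
python3 kp.py; python3 - <<'E'
from h import *
plan([604.3,-244.6,115],-73.8,12)
s=ctrl.capture("scene");h=hsv(s).astype(int)
for b in blobs((h[...,0]>6)&(h[...,0]<17)&(h[...,1]>170)&(h[...,2]>110),6): print(b,ray("scene",b[1],34))
cv2.imwrite("pics/k2.png",cv2.resize(s[110:170,170:250],(800,600),interpolation=cv2.INTER_CUBIC)[...,::-1])
E
```

```text
keeper deg est -1.1 n 54
t 25.75 yaw 15.722105069111167 hinge-rel in tool xy -97.10964269864412 -47.213221230973474 pos [ 485.53309597 -325.57262003  125.62986111] F tool [-0.4  0.2  0.1]
t 25.75 pos [ 485.5 -325.6  125.6] yaw 15.72 turn deg -89.5 step mm 12.0 dr/row [0.0004, 0.0001, 0.1658]
offsets [[0.032, 0.095, 0.007], [0.044, 0.09, 0.007], [0.055, 0.083, 0.007], [0.065, 0.075, 0.007], [0.075, 0.066, 0.007], [0.083, 0.056, 0.007], [0.089, 0.045, 0.007], [0.094, 0.033, 0.007], [0.098, 0.02, 0.007], [0.1, 0.007, 0.007], [0.1, -0.006, 0.007], [0.098, -0.018, 0.007]]
(np.int32(25), [206.48, 162.8], [204, 160, 6, 7]) [ 604.46345137 -242.02771532   34.        ]
```

View pics/k2.png

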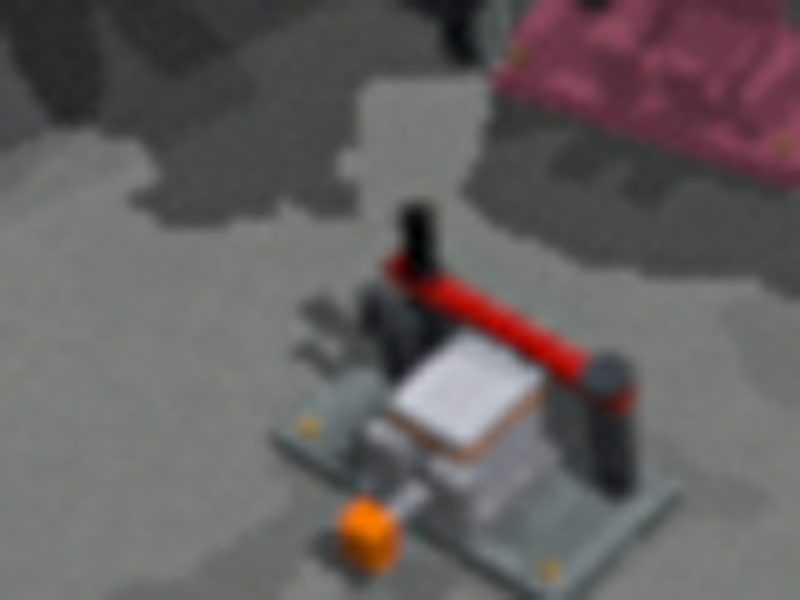

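The keeper is shut across the unit, against its stop post. The pull, at crop (370,535), is home. Now to the pull.

Call:
{"op": "arm_command", "data": {
  "increments": [
    {"dr":[0,0,0.166],"offset":[0.032,0.095,0.007],"hand":0},
    {"dr":[0,0,0.166],"offset":[0.044,0.09,0.007],"hand":0},
    {"dr":[0,0,0.166],"offset":[0.055,0.083,0.007],"hand":0},
    {"dr":[0,0,0.166],"offset":[0.065,0.075,0.007],"hand":0},
    {"dr":[0,0,0.166],"offset":[0.075,0.066,0.007],"hand":0},
    {"dr":[0,0,0.166],"offset":[0.083,0.056,0.007],"hand":0}
  ]
}}

```text
time_s: 26.4
eef_pos: [544.5, -283.7, 117.6]
ee_rot: [-0.001, 0.863, 0.505, -0.0]
force: [-0.4, -0.5, 0.5]
grip_width: 0.499
grip_force: 0.0
```

Call:
{"op": "arm_command", "data": {
  "increments": [
    {"dr":[0,0,0.166],"offset":[0.089,0.045,0.007],"hand":0},
    {"dr":[0,0,0.166],"offset":[0.094,0.033,0.007],"hand":0},
    {"dr":[0,0,0.166],"offset":[0.098,0.02,0.007],"hand":0},
    {"dr":[0,0,0.166],"offset":[0.1,0.007,0.007],"hand":0},
    {"dr":[0,0,0.166],"offset":[0.1,-0.006,0.007],"hand":0},
    {"dr":[0,0,0.166],"offset":[0.098,-0.018,0.007],"hand":0},
    {"dr":[0,0,0],"offset":[0,0,0],"hand":0},
    {"dr":[0,0,0],"offset":[0,0,0],"hand":0}
  ]
}}

```text
time_s: 27.2
eef_pos: [603.5, -243.9, 113.1]
ee_rot: [-0.001, 0.99, 0.142, -0.001]
force: [-0.1, -0.3, 0.7]
grip_width: 0.504
grip_force: 0.0
```

```bash
python3 -c "
from h import *
plan([604.5,-244.3,-16],-73.8,6);print(ctrl.sense()['grip_width'])"
```

```text
t 27.2 pos [ 603.5 -243.9  113.1] yaw -73.69 turn deg -0.1 step mm 21.5 dr/row [-0.0003, 0.0003, 0.0004]
offset/row [0.001, 0.001, 0.179]
0.5041123775392516
```

Call:
{"op": "arm_command", "data": {
  "increments": [
    {"dr":[0,0,0],"offset":[0.002,0.001,0.179],"hand":0},
    {"dr":[0,0,0],"offset":[0.002,0.001,0.25],"hand":0},
    {"dr":[0,0,0],"offset":[0.002,0.001,0.25],"hand":0},
    {"dr":[0,0,0],"offset":[0.001,0,0.2],"hand":0},
    {"dr":[0,0,0],"offset":[0,0,0.1],"hand":0},
    {"dr":[0,0,0],"offset":[0,0,0.05],"hand":0},
    {"dr":[0,0,0],"offset":[0,0,0],"hand":0}
  ]
}}

```text
time_s: 27.9
eef_pos: [604.9, -244.4, -9.2]
ee_rot: [-0.0, 0.99, 0.14, -0.0]
force: [-0.1, -0.4, 0.2]
grip_width: 0.507
grip_force: 0.0
```

Call:
{"op": "arm_command", "data": {
  "increments": [
    {"dr":[0,0,0],"offset":[0,0,0.04],"hand":0},
    {"dr":[0,0,0],"offset":[0,0,0],"hand":0}
  ]
}}

```text
time_s: 28.1
eef_pos: [605.2, -244.2, -13.6]
ee_rot: [0.0, 0.99, 0.14, 0.0]
force: [0.6, -0.7, -0.6]
grip_width: 0.501
grip_force: 0.0
```

Call:
{"op": "arm_command", "data": {
  "grip_force": 50,
  "increments": [
    {"dr":[0,0,0],"offset":[0,0,0],"hand":-1},
    {"dr":[0,0,0],"offset":[0,0,0],"hand":-1},
    {"dr":[0,0,0],"offset":[0,0,0],"hand":-1},
    {"dr":[0,0,0],"offset":[0,0,0],"hand":-1},
    {"dr":[0,0,0],"offset":[0,0,0],"hand":-1}
  ]
}}

```text
time_s: 28.6
eef_pos: [605.4, -244.3, -13.5]
ee_rot: [0.0, 0.99, 0.14, 0.0]
force: [-0.4, -0.3, 4.5]
grip_width: 0.221
grip_force: 51.8
```

Call:
{"op": "arm_command", "data": {
  "increments": [
    {"dr":[0,0,0],"offset":[0.02,0,0],"hand":-1},
    {"dr":[0,0,0],"offset":[0.02,0,0],"hand":-1},
    {"dr":[0,0,0],"offset":[0.02,0,0],"hand":-1},
    {"dr":[0,0,0],"offset":[0.02,0,0],"hand":-1},
    {"dr":[0,0,0],"offset":[0,0,0],"hand":-1}
  ]
}}

```text
time_s: 29.1
eef_pos: [613.9, -241.7, -13.9]
ee_rot: [0.0, 0.99, 0.14, -0.001]
force: [-4.0, -1.2, 5.6]
grip_width: 0.222
grip_force: 52.0
```

Call:
{"op": "arm_command", "data": {
  "increments": [
    {"dr":[0,0,0],"offset":[0.02,0,0],"hand":-1},
    {"dr":[0,0,0],"offset":[0.02,0,0],"hand":-1},
    {"dr":[0,0,0],"offset":[0.02,0,0],"hand":-1},
    {"dr":[0,0,0],"offset":[0.02,0,0],"hand":-1},
    {"dr":[0,0,0],"offset":[0.02,0,0],"hand":-1},
    {"dr":[0,0,0],"offset":[0.02,0,0],"hand":-1},
    {"dr":[0,0,0],"offset":[0.02,0,0],"hand":-1},
    {"dr":[0,0,0],"offset":[0,0,0],"hand":-1}
  ]
}}

```text
time_s: 29.9
eef_pos: [629.6, -237.2, -14.1]
ee_rot: [-0.0, 0.99, 0.14, -0.001]
force: [-5.6, -3.0, 5.8]
grip_width: 0.223
grip_force: 52.0
```

Call:
{"op": "arm_command", "data": {
  "increments": [
    {"dr":[0,0,0],"offset":[0.02,0,0],"hand":-1},
    {"dr":[0,0,0],"offset":[0.02,0,0],"hand":-1},
    {"dr":[0,0,0],"offset":[0.02,0,0],"hand":-1},
    {"dr":[0,0,0],"offset":[0,0,0],"hand":-1}
  ]
}}

```text
time_s: 30.3
eef_pos: [636.3, -235.2, -14.2]
ee_rot: [-0.0, 0.99, 0.14, -0.002]
force: [-6.1, -2.4, 4.3]
grip_width: 0.219
grip_force: 52.0
```

Call:
{"op": "arm_command", "data": {
  "increments": [
    {"dr":[0,0,0],"offset":[0.015,0,0],"hand":-1},
    {"dr":[0,0,0],"offset":[0,0,0],"hand":-1}
  ]
}}

```text
time_s: 30.5
eef_pos: [637.9, -234.8, -14.2]
ee_rot: [-0.0, 0.99, 0.14, -0.002]
force: [-5.9, -2.3, 5.8]
grip_width: 0.216
grip_force: 52.0
```

Call:
{"op": "arm_command", "data": {
  "increments": [
    {"dr":[0,0,0],"offset":[0.012,0,0],"hand":-1},
    {"dr":[0,0,0],"offset":[0,0,0],"hand":-1}
  ]
}}

```text
time_s: 30.7
eef_pos: [639.2, -234.4, -14.3]
ee_rot: [-0.0, 0.99, 0.14, -0.002]
force: [-6.9, -2.3, 5.9]
grip_width: 0.219
grip_force: 51.9
```

Call:
{"op": "arm_command", "data": {
  "increments": [
    {"dr":[0,0,0],"offset":[0.01,0,0],"hand":-1},
    {"dr":[0,0,0],"offset":[0,0,0],"hand":-1}
  ]
}}

```text
time_s: 30.9
eef_pos: [639.5, -234.3, -14.4]
ee_rot: [-0.0, 0.99, 0.14, -0.003]
force: [-11.0, -3.4, 7.9]
grip_width: 0.224
grip_force: 52.2
```

The stop is reached: travel is about 35.5 mm and force has jumped above the spring's 8 N. Pressing slightly more and holding for over a second.

Call:
{"op": "arm_command", "data": {
  "increments": [
    {"dr":[0,0,0],"offset":[0.007,0,0],"hand":-1},
    {"dr":[0,0,0],"offset":[0,0,0],"hand":-1},
    {"dr":[0,0,0],"offset":[0,0,0],"hand":-1},
    {"dr":[0,0,0],"offset":[0,0,0],"hand":-1},
    {"dr":[0,0,0],"offset":[0,0,0],"hand":-1},
    {"dr":[0,0,0],"offset":[0,0,0],"hand":-1},
    {"dr":[0,0,0],"offset":[0,0,0],"hand":-1},
    {"dr":[0,0,0],"offset":[0,0,0],"hand":-1}
  ]
}}

```text
time_s: 31.7
eef_pos: [639.4, -234.3, -14.5]
ee_rot: [-0.001, 0.99, 0.14, -0.004]
force: [-15.8, -4.0, 8.9]
grip_width: 0.22
grip_force: 52.3
```

Call:
{"op": "arm_command", "data": {
  "increments": [
    {"dr":[0,0,0],"offset":[0,0,0],"hand":-1},
    {"dr":[0,0,0],"offset":[0,0,0],"hand":-1},
    {"dr":[0,0,0],"offset":[0,0,0],"hand":-1},
    {"dr":[0,0,0],"offset":[0,0,0],"hand":-1},
    {"dr":[0,0,0],"offset":[0,0,0],"hand":-1},
    {"dr":[0,0,0],"offset":[0,0,0],"hand":-1},
    {"dr":[0,0,0],"offset":[0,0,0],"hand":-1},
    {"dr":[0,0,0],"offset":[0,0,0],"hand":-1}
  ]
}}

```text
time_s: 32.5
eef_pos: [639.4, -234.3, -14.5]
ee_rot: [-0.0, 0.99, 0.14, -0.004]
force: [-15.7, -3.4, 8.1]
grip_width: 0.22
grip_force: 52.3
```

Call:
{"op": "arm_command", "data": {
  "increments": [
    {"dr":[0,0,0],"offset":[-0.02,0,0],"hand":-1},
    {"dr":[0,0,0],"offset":[-0.02,0,0],"hand":-1},
    {"dr":[0,0,0],"offset":[-0.02,0,0],"hand":-1},
    {"dr":[0,0,0],"offset":[-0.02,0,0],"hand":-1},
    {"dr":[0,0,0],"offset":[-0.02,0,0],"hand":-1},
    {"dr":[0,0,0],"offset":[-0.02,0,0],"hand":-1},
    {"dr":[0,0,0],"offset":[-0.02,0,0],"hand":-1},
    {"dr":[0,0,0],"offset":[-0.02,0,0],"hand":-1}
  ]
}}

```text
time_s: 33.3
eef_pos: [623.0, -239.1, -14.0]
ee_rot: [-0.0, 0.99, 0.14, -0.001]
force: [-5.3, -1.3, 5.0]
grip_width: 0.219
grip_force: 52.0
```

Call:
{"op": "arm_command", "data": {
  "increments": [
    {"dr":[0,0,0],"offset":[-0.02,0,0],"hand":-1},
    {"dr":[0,0,0],"offset":[-0.02,0,0],"hand":-1},
    {"dr":[0,0,0],"offset":[-0.02,0,0],"hand":-1},
    {"dr":[0,0,0],"offset":[-0.02,0,0],"hand":-1},
    {"dr":[0,0,0],"offset":[-0.02,0,0],"hand":-1},
    {"dr":[0,0,0],"offset":[0,0,0],"hand":-1}
  ]
}}

```text
time_s: 33.9
eef_pos: [611.7, -242.4, -13.8]
ee_rot: [0.0, 0.99, 0.14, -0.001]
force: [-4.3, -1.1, 5.6]
grip_width: 0.22
grip_force: 52.0
```

Call:
{"op": "arm_command", "data": {
  "increments": [
    {"dr":[0,0,0],"offset":[-0.01,0,0],"hand":-1},
    {"dr":[0,0,0],"offset":[-0.01,0,0],"hand":-1},
    {"dr":[0,0,0],"offset":[-0.01,0,0],"hand":-1},
    {"dr":[0,0,0],"offset":[-0.01,0,0],"hand":-1},
    {"dr":[0,0,0],"offset":[0,0,0],"hand":-1}
  ]
}}

```text
time_s: 34.4
eef_pos: [607.4, -243.7, -13.7]
ee_rot: [0.0, 0.99, 0.14, -0.001]
force: [-3.2, -1.1, 6.1]
grip_width: 0.22
grip_force: 52.1
```

Call:
{"op": "arm_command", "data": {
  "increments": [
    {"dr":[0,0,0],"offset":[-0.006,0,0],"hand":-1},
    {"dr":[0,0,0],"offset":[0,0,0],"hand":-1}
  ]
}}

```text
time_s: 34.6
eef_pos: [606.7, -243.9, -13.7]
ee_rot: [0.0, 0.99, 0.14, -0.001]
force: [-4.0, -1.4, 6.7]
grip_width: 0.218
grip_force: 52.1
```

Call:
{"op": "arm_command", "data": {
  "increments": [
    {"dr":[0,0,0],"offset":[-0.006,0,0],"hand":-1},
    {"dr":[0,0,0],"offset":[0,0,0],"hand":-1}
  ]
}}

```text
time_s: 34.8
eef_pos: [606.1, -244.1, -13.7]
ee_rot: [0.0, 0.99, 0.14, -0.001]
force: [-4.1, -0.9, 6.5]
grip_width: 0.221
grip_force: 52.1
```

Call:
{"op": "arm_command", "data": {
  "increments": [
    {"dr":[0,0,0],"offset":[-0.006,0,0],"hand":-1},
    {"dr":[0,0,0],"offset":[0,0,0],"hand":-1}
  ]
}}

```text
time_s: 35.0
eef_pos: [605.9, -244.1, -13.6]
ee_rot: [0.0, 0.99, 0.14, 0.0]
force: [-1.2, -1.2, 6.0]
grip_width: 0.221
grip_force: 52.0
```

Call:
{"op": "arm_command", "data": {
  "increments": [
    {"dr":[0,0,0],"offset":[-0.006,0,0],"hand":-1},
    {"dr":[0,0,0],"offset":[0,0,0],"hand":-1}
  ]
}}

```text
time_s: 35.2
eef_pos: [605.8, -244.2, -13.4]
ee_rot: [0.0, 0.99, 0.14, 0.001]
force: [2.9, 1.6, 4.2]
grip_width: 0.224
grip_force: 51.9
```

Call:
{"op": "arm_command", "data": {
  "increments": [
    {"dr":[0,0,0],"offset":[-0.004,0,0],"hand":-1},
    {"dr":[0,0,0],"offset":[0,0,0],"hand":-1}
  ]
}}

```text
time_s: 35.4
eef_pos: [605.7, -244.2, -13.4]
ee_rot: [0.0, 0.99, 0.14, 0.001]
force: [4.3, 0.3, 5.3]
grip_width: 0.224
grip_force: 51.9
```

The pull is home, since the force has flipped sign. Releasing and lifting away.

Call:
{"op": "arm_command", "data": {
  "increments": [
    {"dr":[0,0,0],"offset":[0,0,0],"hand":-0.3},
    {"dr":[0,0,0],"offset":[0,0,0],"hand":0},
    {"dr":[0,0,0],"offset":[0,0,0],"hand":0},
    {"dr":[0,0,0],"offset":[0,0,0],"hand":0}
  ]
}}

```text
time_s: 35.8
eef_pos: [604.3, -244.1, -14.4]
ee_rot: [-0.0, 0.99, 0.14, -0.0]
force: [-0.8, -1.0, 0.5]
grip_width: 0.498
grip_force: 0.0
```

Call:
{"op": "arm_command", "data": {
  "increments": [
    {"dr":[0,0,0],"offset":[0,0,-0.1],"hand":0},
    {"dr":[0,0,0],"offset":[0,0,-0.25],"hand":0},
    {"dr":[0,0,0],"offset":[0,0,-0.3],"hand":0},
    {"dr":[0,0,0],"offset":[0,0,-0.3],"hand":0},
    {"dr":[0,0,0],"offset":[0,0,-0.3],"hand":0},
    {"dr":[0,0,0],"offset":[0,0,-0.2],"hand":0},
    {"dr":[0,0,0],"offset":[0,0,0],"hand":0},
    {"dr":[0,0,0],"offset":[0,0,0],"hand":0}
  ]
}}

```text
time_s: 36.6
eef_pos: [604.5, -244.2, 160.4]
ee_rot: [0.0, 0.99, 0.14, 0.0]
force: [-0.2, 0.3, -0.6]
grip_width: 0.5
grip_force: 0.0
```

```bash
python3 kp.py; python3 - <<'E'
from h import *
s=ctrl.capture("scene");h=hsv(s).astype(int)
for b in blobs((h[...,0]>6)&(h[...,0]<17)&(h[...,1]>170)&(h[...,2]>110),6): print(b,ray("scene",b[1],34))
cv2.imwrite("pics/end.png",cv2.resize(s[100:280,150:390],(800,600),interpolation=cv2.INTER_CUBIC)[...,::-1])
E
```

```text
keeper deg est -0.8 n 51
t 36.65 yaw -73.90645178118595 hinge-rel in tool xy 88.795721759541 51.30515520367729 pos [ 604.20404701 -243.98231272  159.40439322] F tool [-0.5 -0.8  0.3]
(np.int32(24), [206.38, 162.79], [204, 160, 5, 7]) [ 604.75164661 -242.30972248   34.        ]
```

View pics/end.png

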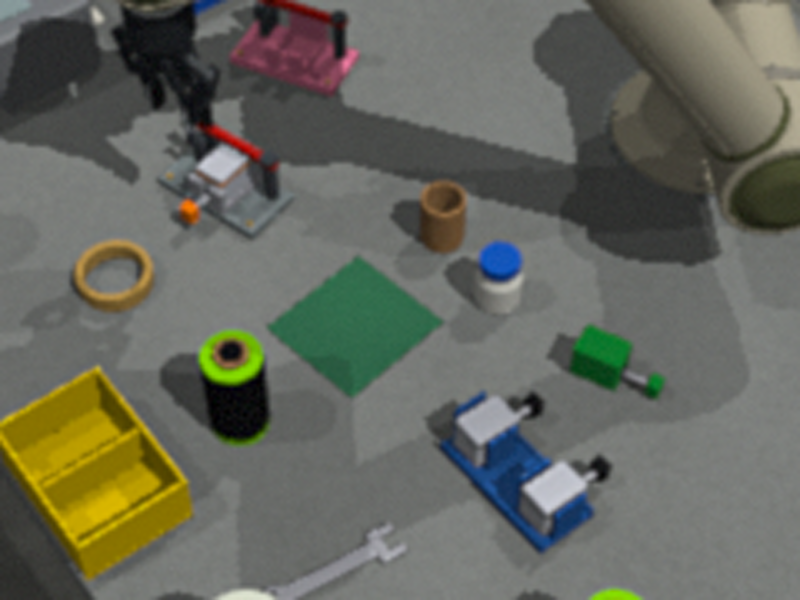

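The final picture shows the unit in the nest under the shut red keeper at (235,160), with its pull home at (190,211). Both spares are in the rack, the other things in view look undisturbed, and the gripper is clear.

```bash
python3 -c "
from rig import ctrl
print(ctrl.finish_job())"
```

```text
the job is handed in; nothing more can be done
None
```

I handed the job in at about 37 s: the unit is seated in the nest under the shut keeper, the pull was drawn about 35 mm to its stop, held 1.5 s and eased home, and the spares and other things in view look undisturbed.

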